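Refit the dipstick and its seal bush in a compressor sump

ROBOT

A 6-joint arm with a two-finger parallel gripper is mounted at the origin on the work surface. World frame = base frame: x ahead of the robot, y to its left, z up, the work surface at z = 0. Lengths are in m, angles in rad, forces in N, time in s.
With the tool pointing down it reaches from about 0.275 to 0.825 m from the base axis. Payload 5.2 kg.
Tool frame: the origin (TCP) lies at the centre of the arm's flange, where the gripper is bolted on; the fingertips stand 186 mm ahead of it and the grasp point (between the pads) lies 167 mm ahead of it (tcp_to_tips is the z of the fingertips in the tool frame, in m); z points along the fingers, y is the direction in which the jaws open and shut (so a half turn about z gives the same grasp; the last joint's range is limited). The gripper opens to 93 mm and grips with 3 to 60 N. Pads are 15 mm wide; open, the fingers measure 128 mm over their backs; the gripper's body (75 mm by 188 mm) begins 65 mm behind the grasp point.
Start: joints at [-1.37, 0.259, 1.535, -0, 1.348, -0.203], TCP at [0.216, -0.506, 0.405] pointing down, gripper open.
Joint ranges: [-3.14, 3.14], [-0.91, 2.08], [0.19, 2.58], [-1.22, 4.36], [0.22, 2.71], [-3.12, 3.12]. Speed limits (rad/s): [2.57, 2.57, 3.14, 3.14, 3.14, 3.14].

INTERFACE

Orientations are given as a 3x3 rotation matrix whose columns are the frame's x, y, z axes.
In Python, from station import state, get_image, close_job, tcp_to_tips gives the robot as it stands. The module is installed in compiled form; this text tells all that it offers.
- The arm moves only by the tool step_arm, never from a script. Its argument "series" is a list of rows, each a list of 7 numbers: the shift along the world's x, y, z in mm, then the turn, a rotation vector about the world's x, y, z in rad, then the gripper's target within -1 to 1 (fully open at 1, half-way at 0, shut at -1). In form: [[dx, dy, dz, ax, ay, az, fingers], ...]. A call has exactly 8 rows; each row shifts and turns the commanded pose from where the row before left it; what a row does not reach is not made up. A row lasts 1/10 s, in which the tool goes at most 50 mm and 8.59 degrees, less where a joint would pass 70% of its speed; a pose out of reach is approached as far as the arm can. A call is refused whole if a number of a shift passes 50 or a number of a turn 0.15, either way. A call with a gripper value outside its range is refused whole. The fingers move at their own pace and stop on an object; the grip force is fixed at half the most. Time passes only in rows, so rows that do not move let the fingers close, or fill a call up. It gives the time, the measured TCP pose, the force and the opening at its end, in the units of the state.
- state(): the state, without advancing time (a new reading comes with each control period).
- get_image(name): name is "scene" or "side" or "wrist"; returns a dict with "frame" (480x640x3 uint8, red, green, blue), "range_z" (480x640 float32, m along the optical axis (not along the pixel's ray), 0 where there is no reading), "intrinsics" (3x3 intrinsics, pixels), "rvec" (rotation vector, rad) and "tvec" (3), from world to camera coordinates, as OpenCV has them. Camera axes: x right, y down, z forward; pixel columns grow to the right and rows downward; lengths in m; the calibration is good to about 2 mm. A picture is of the moment at which its call begins.
- close_job(): hands the job in, once; it reports no verdict.
The state is a dict: "clock": time; "joints": joint angles; "qd": joint speeds; "joint_efforts": joint torques, N m; "tcp_pos": TCP position; "tcp_rot": TCP orientation; "wrist_force": force on the tool from outside, world axes, zero at the start; "moment": the same for the moment, N m; "grip_width": finger opening in m.
Only numpy, scipy, OpenCV 4.12 (cv2) and the standard library are available. Lean on these libraries where they do the work, as an engineer would, in place of code of your own. Each camera call takes 0.05 s, during which the arm holds its last target.

TASK

Set the steel top-hat bush into the round recess at the mouth of the sump's leaning neck, hub outwards and flange flat on the recess floor, and let go of it. Then take the dipstick from its holder and push it down through the bush against the stiff plunger inside until its collar sits on the bush; press it firmly home with about 20 N for half a second, without slamming it (never over 100 N), and leave it there. Do not shove the bottle, the spray can or the caliper about.

Things in the scene. Friction and masses are not known exactly. Their poses are not given: they have to be found in the camera images.
- sump: Fixed aluminium oil sump, finned box about 200 x 175 x 68 mm high. Origin: on the work surface under the box, 30 mm from the box's middle towards -x; x level, its -x side is where the neck leans out, z up.
- neck: Fixed round neck on the sump, leaning 30 degrees from vertical towards the sump's -x. Origin: centre of the floor of the recess at its mouth, 135 mm above the work surface. z points out along the neck's axis (up and towards sump -x); y is level. The recess is round, 66 mm across, 5 mm deep, its rim 84 mm across outside; a bore 18 mm across leads on down from its floor along -z.
- neck_bore (a point): Point on the bore's axis 70 mm below the recess floor. Unseen in the bore is a steel plunger whose top is at the start 0 to 10 mm below this point. It yields down the bore under about 5 N, has no spring, stays where it is pushed, and can go 96 mm below the recess floor, deeper than the seated dipstick's tip (92 mm).
- bush: Loose plain steel top-hat bush, 28 mm high, about 0.25 kg: a round flange 62 mm across and 6 mm thick, on it a hub 36 mm across and 22 mm high; a hole 16 mm across runs through both. Stands on the work surface with hub up at the start. Origin: centre of the flange's underside; z through the hub.
- bush_top (a point): Centre of the hub's top face, 28 mm from the bush's origin along its z.
- holder: Fixed stand for the dipstick: upright grey tube 34 mm outside, 18 mm bore, top at 130 mm above the work surface, on a round steel foot 90 mm across. Origin: centre of its underside. Holder and bush may be on either side of the sump.
- dipstick: Loose dipstick, 162 mm long, about 0.12 kg: steel shaft 12 mm across and 120 mm long with a tapered tip, then a black collar 36 mm across and 6 mm thick, then a black grip 22 mm across and 36 mm long. Origin: the tip; z along the shaft towards the grip. At the start it hangs upright in the holder, its collar on the tube's top.
- dipstick_stop (a point): Centre of the underside of the dipstick's collar, 120 mm from the tip along its z.
- oil_bottle: Bystander: black bottle 72 mm across, 190 mm high, standing loose. Origin: centre of its underside.
- spray_can: Bystander: dark can 66 mm across, 170 mm high, standing loose. Origin: centre of its underside.
- caliper: Bystander: loose aluminium brake caliper part about 90 x 104 x 48 mm high. Origin: centre of its underside.
Mind the look-alikes: they are no part of the job. Leave any brown or red look-alike of the dipstick alone. Of the things that look like the bush, take the one that is farthest from the robot's base at the start.

How it is judged:
By the outcome, as a careful person would: the job done as asked, in the order asked, and still so for the second after the job is handed in, with the robot touching nothing.
It also fails if it takes over 67 s, if anything falls off the work surface, if the arm or the gripper's body presses on something with over 40 N, if the wrist force passes 120 N, or if a joint passes its speed limit or range.

## Working session

There is one attempt and no reset: what is moved stays moved. The work goes in short steps, Python scripts to look and compute and a tool call to move; the robot and the scene stay as the last step left them, time stands still between calls to the robot, and variables do not carry over. Pictures are saved under pics/ and viewed, and the job is handed in when it is done.

Besides the shell and the picture viewer there is one more tool, called after "Request:" in YAML: its name, and indented under it one key for each argument. step_arm: Moves the arm, as the interface text tells. Its arguments: {"type":"object","properties":{"series":{"type":"array"}},"required":["series"]}

```bash
mkdir -p pics; cat > h.py <<'E'
import numpy as np, cv2, pickle
from station import state, get_image, close_job, tcp_to_tips
def grab(n,tag):
    d=get_image(n); pickle.dump(d,open(f'{tag}.pkl','wb')); cv2.imwrite(f'pics/{tag}.png',d['frame'][:,:,::-1]); return d
def load(tag): return pickle.load(open(f'{tag}.pkl','rb'))
def cloud(d):
    K=d['intrinsics'];R=cv2.Rodrigues(np.array(d['rvec'],float))[0];t=np.array(d['tvec'],float).ravel()
    z=d['range_z'];v,u=np.mgrid[:480,:640]
    p=np.stack([(u-K[0,2])/K[0,0]*z,(v-K[1,2])/K[1,1]*z,z],-1)
    w=(p-t)@R; w[z==0]=np.nan; return w
def ray(d,u,v):
    K=d['intrinsics'];R=cv2.Rodrigues(np.array(d['rvec'],float))[0];t=np.array(d['tvec'],float).ravel()
    return -R.T@t, R.T@np.array([(u-K[0,2])/K[0,0],(v-K[1,2])/K[1,1],1])
def onz(d,u,v,z):
    c,r=ray(d,u,v); return c+r*(z-c[2])/r[2]
def proj(d,p):
    return cv2.projectPoints(np.array(p,float).reshape(-1,3),np.array(d['rvec'],float),np.array(d['tvec'],float),d['intrinsics'],None)[0].reshape(-1,2)
def st():
    s=state(); print({k:np.round(s[k],4).tolist() for k in ('clock','joints','tcp_pos','tcp_rot','wrist_force','grip_width')})
E
python3 - <<'E'
from h import *
for n in('scene','side','wrist'):
    d=grab(n,n+'0'); c,r=ray(d,320,240); print(n,c,r)
st()
E
```

```text
scene [ 1.49764465 -0.18535964  0.98487402] [-0.7035954   0.16491405 -0.69185686]
side [0.2860525  0.84079312 0.75361234] [ 0.23759761 -0.75996584 -0.60498249]
wrist [ 0.28104822 -0.47701316  0.38481094] [-0.24032258 -0.0864817  -0.96690989]
{'clock': 0.15, 'joints': [-1.3698, 0.2592, 1.5358, 0.0, 1.348, -0.2028], 'tcp_pos': [0.2161, -0.5056, 0.4041], 'tcp_rot': [[0.9196, 0.3929, -0.0002], [0.3929, -0.9196, 0.0014], [0.0003, -0.0013, -1.0]], 'wrist_force': [0.5876, 0.1953, 0.4516], 'grip_width': 0.0932}
```

View pics/scene0.png

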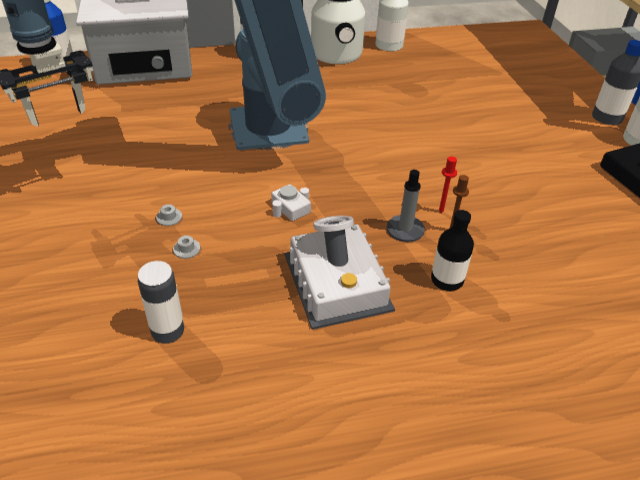

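View pics/side0.png

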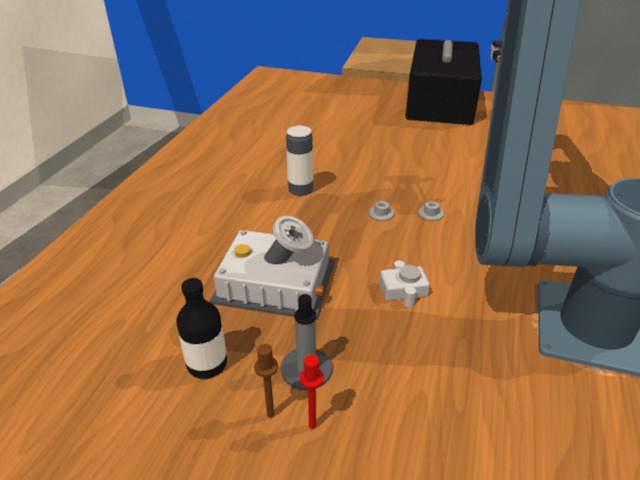

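View pics/wrist0.png

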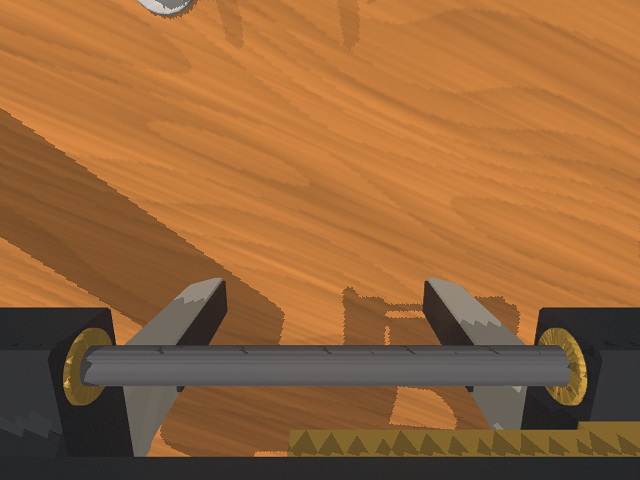

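```bash
python3 - <<'E'
from h import *
a=load('scene0');b=load('side0')
ca,cb=cloud(a),cloud(b)
def ring(c,box,lo,hi,tag):
    u0,u1,v0,v1=box; p=c[v0:v1,u0:u1].reshape(-1,3); p=p[np.isfinite(p[:,0])]; q=p[(p[:,2]>lo)&(p[:,2]<hi)]
    if len(q)>4:
        (x,y),r=cv2.minEnclosingCircle(q[:,:2].astype(np.float32)); print(tag,len(q),'c',np.round((x,y),4),'r',round(r,4),'z',np.round(np.percentile(q[:,2],[5,50,95]),4),'rng',round(np.hypot(x,y),3))
for nm,ba,bb in (('bushFar',(165,205,228,262),(362,398,196,224)),('bushNear',(150,184,200,228),(414,448,196,224))):
    ring(ca,ba,.003,.012,nm+' flange sc'); ring(cb,bb,.003,.012,nm+' flange sd')
    ring(ca,ba,.022,.034,nm+' hub sc'); ring(cb,bb,.022,.034,nm+' hub sd')
ring(ca,(380,432,160,245),.126,.142,'collar sc'); ring(cb,(275,340,285,390),.126,.142,'collar sd')
ring(ca,(380,432,160,245),.150,.18,'grip sc'); ring(cb,(275,340,285,390),.150,.18,'grip sd')
ring(ca,(380,432,160,245),.004,.02,'foot sc'); ring(cb,(275,340,285,390),.004,.02,'foot sd')
ring(ca,(430,475,205,295),.01,.2,'bottle sc');ring(cb,(175,230,275,380),.01,.2,'bottle sd')
ring(ca,(135,190,258,345),.01,.2,'can sc');ring(cb,(283,318,122,198),.01,.2,'can sd')
ring(ca,(268,315,182,222),.01,.06,'cal sc');ring(cb,(378,432,258,310),.01,.06,'cal sd')
ring(ca,(440,460,153,215),.03,.2,'red');ring(cb,(298,326,355,432),.03,.2,'red');ring(ca,(450,472,173,212),.03,.2,'brown');ring(cb,(254,280,344,420),.03,.2,'brown')
# neck: plane fit of rim
for c,box,t in((ca,(310,358,212,240),'sc'),(cb,(268,318,212,256),'sd')):
    u0,u1,v0,v1=box;p=c[v0:v1,u0:u1].reshape(-1,3);p=p[np.isfinite(p[:,0])];p=p[p[:,2]>.1]
    print(t,len(p),p.min(0),p.max(0))
# sump box top
for c,box,t in((ca,(285,395,225,325),'sc'),(cb,(215,335,230,305),'sd')):
    u0,u1,v0,v1=box;p=c[v0:v1,u0:u1].reshape(-1,3);p=p[np.isfinite(p[:,0])];p=p[(p[:,2]>.06)&(p[:,2]<.075)]
    print(t,len(p),cv2.minAreaRect(p[:,:2].astype(np.float32)),np.median(p[:,2]))
for d,(u,v),n in((a,(334,225),'nA'),(b,(293,233),'nB')):
    x,y=u-30,v-25; 
    cv2.imwrite(f'pics/{n}.png',cv2.resize(d['frame'][y:y+50,x:x+60,::-1],(720,600),interpolation=cv2.INTER_NEAREST))
cv2.imwrite('pics/bu.png',cv2.resize(np.hstack([a['frame'][195:265,145:215],b['frame'][175:245,370:440]])[:,:,::-1],(800,400),interpolation=cv2.INTER_NEAREST))
E
```

```text
bushFar flange sc 188 c [ 0.4614 -0.2634] r 0.0489 z [0.0032 0.005  0.0094] rng 0.531
bushFar flange sd 167 c [ 0.4734 -0.2667] r 0.0489 z [0.0033 0.0054 0.01  ] rng 0.543
bushFar hub sc 133 c [ 0.4719 -0.2574] r 0.02 z [0.0225 0.0256 0.0286] rng 0.538
bushFar hub sd 104 c [ 0.4704 -0.252 ] r 0.0196 z [0.0229 0.0262 0.029 ] rng 0.534
bushNear flange sc 171 c [ 0.3352 -0.3078] r 0.057 z [0.0031 0.0054 0.0107] rng 0.455
bushNear flange sd 179 c [ 0.3481 -0.3027] r 0.0587 z [0.0032 0.0054 0.0102] rng 0.461
bushNear hub sc 113 c [ 0.3568 -0.2909] r 0.0204 z [0.0226 0.0259 0.0287] rng 0.46
bushNear hub sd 103 c [ 0.353  -0.2879] r 0.0194 z [0.0229 0.0261 0.0289] rng 0.456
collar sc 120 c [0.4955 0.2566] r 0.0206 z [0.127  0.1335 0.14  ] rng 0.558
collar sd 401 c [0.4745 0.3184] r 0.0741 z [0.1262 0.1345 0.1405] rng 0.571
grip sc 111 c [0.4952 0.2575] r 0.0131 z [0.1514 0.1656 0.172 ] rng 0.558
grip sd 449 c [0.4719 0.3155] r 0.0695 z [0.1515 0.1616 0.172 ] rng 0.568
foot sc 530 c [0.3957 0.2742] r 0.163 z [0.0043 0.0065 0.0148] rng 0.481
foot sd 1127 c [0.5068 0.177 ] r 0.1312 z [0.0051 0
[... 480 characters left out ...]
45 c [0.5475 0.325 ] r 0.1216 z [0.0483 0.1232 0.1613] rng 0.637
red 917 c [0.462  0.3233] r 0.065 z [0.0383 0.1256 0.162 ] rng 0.564
brown 382 c [0.5546 0.3324] r 0.1091 z [0.0753 0.1255 0.1624] rng 0.647
brown 816 c [0.5181 0.3695] r 0.0183 z [0.0429 0.1259 0.1617] rng 0.636
sc 701 [0.54844424 0.01256129 0.10648779] [0.62758183 0.09593723 0.1615906 ]
sd 1222 [0.54731939 0.01714095 0.10009016] [0.6289511  0.10297243 0.16030558]
sc 4397 ((0.6310410499572754, 0.05581531301140785), (0.20527198910713196, 0.16466687619686127), 5.289454936981201) 0.06611594281745312
sd 4123 ((0.6291680335998535, 0.0653650313615799), (0.19915223121643066, 0.1658630073070526), 5.1428961753845215) 0.0672085594118331
```

View pics/bu.png

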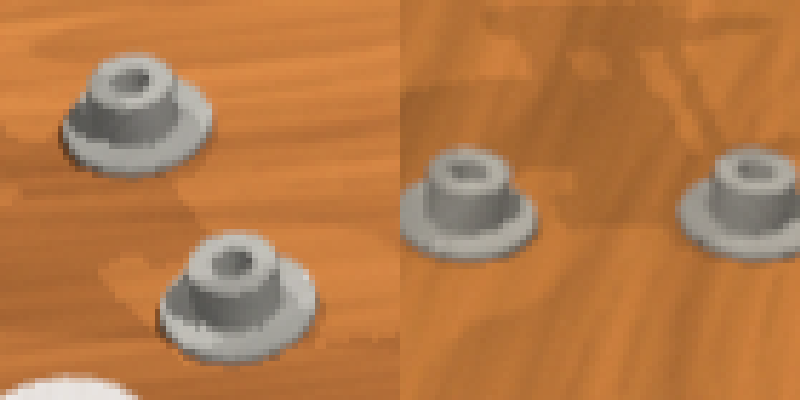

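View pics/nB.png

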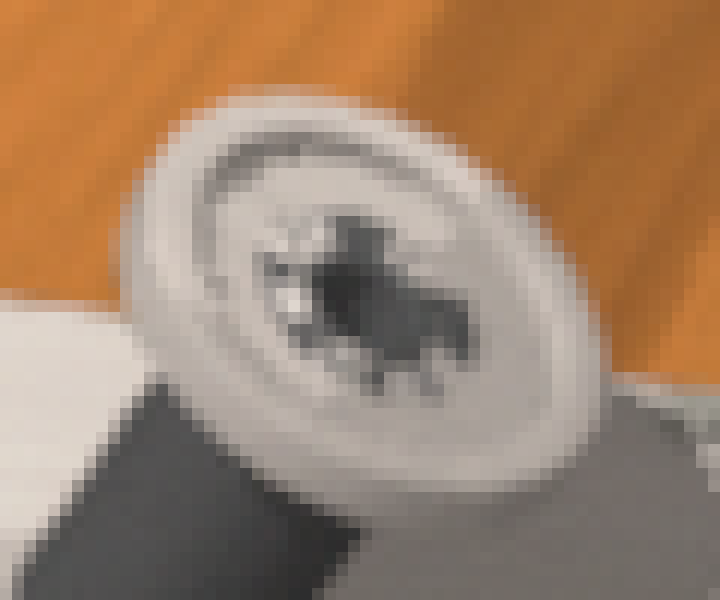

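View pics/nA.png

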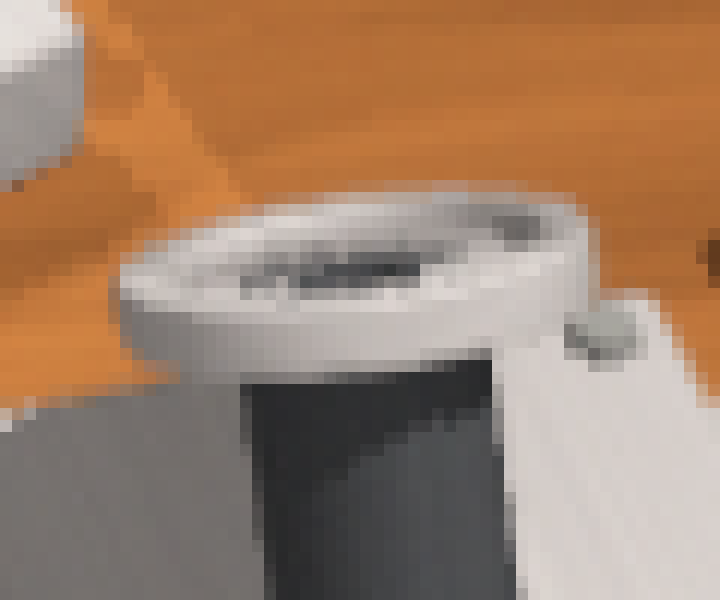

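```bash
python3 - <<'E'
from h import *
from scipy.optimize import least_squares
rng=np.random.default_rng(0)
for t,box in(('scene0',(305,362,208,246)),('side0',(264,322,208,262))):
    d=load(t);c=cloud(d);u0,u1,v0,v1=box;p=c[v0:v1,u0:u1].reshape(-1,3);p=p[np.isfinite(p[:,0])];p=p[p[:,2]>.095]
    for psi in (0.04,0.09,0.14):
        n=np.array([-.5*np.cos(psi),-.5*np.sin(psi),np.sqrt(.75)])
        h=p@n; hist,e=np.histogram(h,bins=np.arange(h.min(),h.max()+.001,.001)); print(t,psi,[(round(e[i],4),int(hist[i])) for i in np.argsort(-hist)[:7]],h.max())
    psi=.09;n=np.array([-.5*np.cos(psi),-.5*np.sin(psi),np.sqrt(.75)])
    h=p@n; top=np.percentile(h,99); q=p[h>top-.003]
    ex=np.cross([0,1,0],n);ex/=np.linalg.norm(ex);ey=np.cross(n,ex)
    uv=np.c_[q@ex,q@ey].astype(np.float32); (x,y),r=cv2.minEnclosingCircle(uv)
    # plane fit
    m=q.mean(0);nn=np.linalg.svd(q-m)[2][2];nn*=np.sign(nn[2])
    ctr=x*ex+y*ey+np.median(q@n)*n
    print(t,'rim c',ctr,'r',r,len(q),'planefit n',nn,'floor c',ctr-.005*n)
# two-view: hub top hole / holder / grip
a=load('scene0');b=load('side0')
def tri(p,q):
    c1,r1=ray(a,*p);c2,r2=ray(b,*q);A=np.c_[r1,-r2];s=np.linalg.lstsq(A,c2-c1,rcond=None)[0];x1=c1+s[0]*r1;x2=c2+s[1]*r2
    return (x1+x2)/2,np.linalg.norm(x1-x2)
def med(d,ub,cond):
    u0,u1,v0,v1=ub;c=cloud(d)[v0:v1,u0:u1]; m=cond(c); v,u=np.nonzero(m); return u.mean()+u0,v.mean()+v0
hub=lambda c:(c[...,2]>.0255)&(c[...,2]<.032)
A=a['frame'];B=b['frame']
# hub top by colour contour: brightness
print('triang neck rim hole', tri((335,224.5),(293,233)))
E
```

```text
scene0 0.04 [(np.float64(-0.1785), 81), (np.float64(-0.1775), 56), (np.float64(-0.1745), 54), (np.float64(-0.1795), 52), (np.float64(-0.1735), 50), (np.float64(-0.1755), 49), (np.float64(-0.1765), 31)] -0.17108055608514905
scene0 0.09 [(np.float64(-0.1793), 84), (np.float64(-0.1743), 72), (np.float64(-0.1783), 67), (np.float64(-0.1753), 58), (np.float64(-0.1773), 34), (np.float64(-0.1803), 31), (np.float64(-0.1763), 28)] -0.1723615716941491
scene0 0.14 [(np.float64(-0.1794), 68), (np.float64(-0.1784), 67), (np.float64(-0.1744), 61), (np.float64(-0.1754), 48), (np.float64(-0.1774), 45), (np.float64(-0.1734), 44), (np.float64(-0.1764), 35)] -0.17142546946620182
scene0 rim c [0.58585169 0.05479325 0.13858921] r 0.043244022876024246 173 planefit n [-0.50026603 -0.04886291  0.86449194] floor c [0.58834157 0.05501795 0.13425908]
side0 0.04 [(np.float64(-0.1778), 163), (np.float64(-0.1788), 135), (np.float64(-0.1768), 125), (np.float64(-0.1728), 92), (np.float64(-0.1758), 91), (np.float64(-0.1738), 88), (np.float64(-0.1798), 86)] -0.16830147602074133
side0 0.09 [(np.float64(-0.1784), 173), (np.float64(-0.1794), 129), (np.float64(-0.1774), 129), (np.float64(-0.1734), 109), (np.float64(-0.1744), 97), (np.float64(-0.1764), 90), (np.float64(-0.1724), 75)] -0.16949953492583067
side0 0.14 [(np.float64(-0.1782), 153), (np.float64(-0.1772), 139), (np.float64(-0.1792), 130), (np.float64(-0.1732), 113), (np.float64(-0.1762), 94), (np.float64(-0.1742), 89), (np.float64(-0.1722), 77)] -0.1686510609952764
side0 rim c [0.58296527 0.06008225 0.13911971] r 0.0426706038415432 270 planefit n [-0.49609976 -0.04754774  0.86696265] floor c [0.58545515 0.06030695 0.13478959]
triang neck rim hole (array([0.58787424, 0.05697395, 0.13215545]), np.float64(0.004481210476946586))
```

Request:
step_arm:
  series:
    - [32,31,-9,0,0,-0.039,1]
    - [32,31,-9,0,0,-0.039,1]
    - [32,31,-9,0,0,-0.039,1]
    - [32,31,-9,0,0,-0.039,1]
    - [32,31,-9,0,0,-0.039,1]
    - [32,31,-9,0,0,-0.039,1]
    - [32,31,-10,0,0,-0.04,1]
    - [31,33,-10,0,0,-0.04,1]

```text
clock: 0.95
tcp_pos: [0.4722, -0.2544, 0.3303]
tcp_rot: [[0.996, 0.088, 0.0], [0.088, -0.996, -0.0], [0.0, 0.0, -1.0]]
wrist_force: [0.3, -0.7, -0.4]
grip_width: 0.093
```

```bash
python3 - <<'E'
from h import *
st(); d=grab('wrist','wb')
s=state();R=np.array(s['tcp_rot']);p=np.array(s['tcp_pos'])
cc,r=ray(d,320,240);print('cam in tool',R.T@(cc-p),R.T@r)
c=cloud(d);m=(c[...,2]>.024)&(c[...,2]<.034)
print('grasp px',proj(d,p+.167*R[:,2]), 'axis at z=.028',proj(d,[p[0],p[1],.028]))
n,l,sst,ce=cv2.connectedComponentsWithStats(m.astype(np.uint8))
for i in range(1,n):
    if sst[i,4]>300:
        q=c[l==i]; print(sst[i],cv2.minEnclosingCircle(q[:,:2].astype(np.float32)),np.median(q[:,2]))
E
```

```text
{'clock': 0.95, 'joints': [-0.7022, 0.2966, 1.6753, -0.0001, 1.1695, 0.7807], 'tcp_pos': [0.4722, -0.2544, 0.3303], 'tcp_rot': [[0.9961, 0.0879, 0.0001], [0.0879, -0.9961, -0.0002], [0.0, 0.0002, -1.0]], 'wrist_force': [0.3396, -0.6551, -0.438], 'grip_width': 0.093}
cam in tool [0.06749989 0.00433401 0.01761998] [-0.25693908 -0.0090253   0.96646243]
grasp px [[313.33574163 302.9340968 ]] axis at z=.028 [[319.71584327 230.74046118]]
[  0  11  23 109 993] ((0.5711224675178528, -0.023557472974061966), 0.03483438119292259) 0.028118627774072143
[ 302  214   46   45 1327] ((0.4702448844909668, -0.25378522276878357), 0.01801626943051815) 0.02855609506550177
[  0 270  32  37 475] ((0.40434402227401733, -0.008373372256755829), 0.01784764602780342) 0.028918679261926664
```

View pics/wb.png

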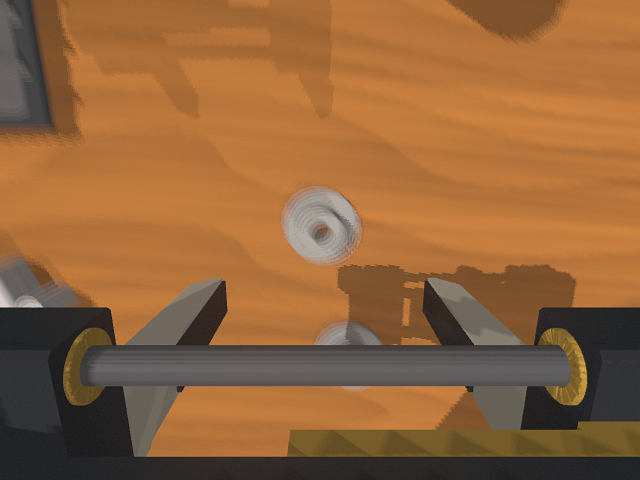

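Request:
step_arm:
  series:
    - [-1.7,0.4,-30,0,0,0,1]
    - [0,0,-35,0,0,0,1]
    - [0,0,-35,0,0,0,1]
    - [0,0,-25,0,0,0,1]
    - [0,0,-10.3,0,0,0,0.2]
    - [0,0,0,0,0,0,-0.4]
    - [0,0,0,0,0,0,-0.6]
    - [0,0,0,0,0,0,-0.6]

```text
clock: 1.8
tcp_pos: [0.47, -0.2559, 0.1969]
tcp_rot: [[0.996, 0.09, 0.002], [0.09, -0.996, -0.002], [0.002, 0.002, -1.0]]
wrist_force: [0.3, 0.7, 0.1]
grip_width: 0.0653
```

```bash
python3 - <<'E'
from h import *
st()
E
```

```text
{'clock': 1.8, 'joints': [-0.7071, 0.4621, 1.8155, -0.0, 0.8612, 0.7738], 'tcp_pos': [0.47, -0.2559, 0.1969], 'tcp_rot': [[0.996, 0.0898, 0.0021], [0.0898, -0.996, -0.0019], [0.002, 0.002, -1.0]], 'wrist_force': [0.336, 0.7256, 0.1458], 'grip_width': 0.0653}
```

Request:
step_arm:
  series:
    - [0,0,0,0,0,0,-0.6]
    - [0,0,0,0,0,0,-0.6]
    - [0,0,0,0,0,0,-0.6]
    - [0,0,0,0,0,0,-0.6]
    - [0,0,0,0,0,0,-0.6]
    - [0,0,0,0,0,0,-0.6]
    - [0,0,20,0,0,0,-0.6]
    - [0,0,30,0,0,0,-0.6]

```text
clock: 2.6
tcp_pos: [0.4685, -0.2547, 0.2437]
tcp_rot: [[0.996, 0.09, -0.004], [0.09, -0.996, 0.004], [-0.004, -0.004, -1.0]]
wrist_force: [0.4, -0.1, -2.1]
grip_width: 0.0365
```

```bash
python3 - <<'E'
from h import *
st()
d=grab('wrist','wg')
E
```

```text
{'clock': 2.6, 'joints': [-0.7072, 0.3947, 1.7773, -0.0001, 0.9753, 0.7739], 'tcp_pos': [0.4685, -0.2547, 0.2437], 'tcp_rot': [[0.996, 0.0896, -0.0045], [0.0896, -0.996, 0.0036], [-0.0041, -0.004, -1.0]], 'wrist_force': [0.3733, -0.0912, -2.0604], 'grip_width': 0.0365}
```

View pics/wg.png

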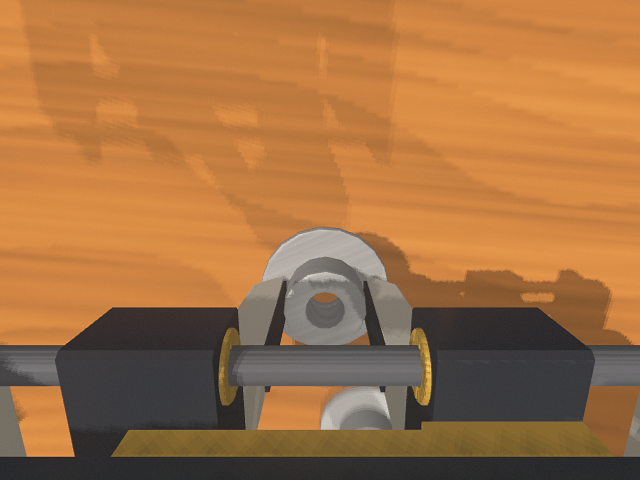

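```bash
python3 - <<'E'
from h import *
d=load('wg');s=state();R=np.array(s['tcp_rot']);p=np.array(s['tcp_pos'])
print(np.round(p,4),s['clock'])
t=(cloud(d)-p)@R
for lo,hi,ub in((.160,.172,(285,366,255,345)),(.183,.192,(255,395,225,345))):
    u0,u1,v0,v1=ub;q=t[v0:v1,u0:u1].reshape(-1,3);q=q[np.isfinite(q[:,0])]
    h,e=np.histogram(q[:,2],bins=np.arange(.15,.22,.002));print(h)
    q=q[(q[:,2]>lo)&(q[:,2]<hi)];print(len(q),cv2.minEnclosingCircle(q[:,:2].astype(np.float32)),np.median(q[:,2]))
E
```

```text
[ 0.4702 -0.2559  0.2495] 2.65
[   0    0    0    0    0    0    0    0    0    0  207 3343  471  208
  181  190  185  166  182  158  157  165 1085  113   19    1    0    0
    0    0    0    0    0    0]
207 ((-0.0012838211841881275, -0.0038380546029657125), 0.016946716234087944) 0.17182946728161813
[ 150  148  157  157  146  158  153  145  147  146  351 3494  627  342
  293  308  287  243  250  209  175  301 3545  492   70    1    0    0
    0    0    0    0    0    0]
1013 ((0.005775914527475834, -0.0037536146119236946), 0.030839426442980766) 0.1869988885466483
```

```bash
python3 - <<'E'
from h import *
st()
for tag in('wg','wg2'):
    if tag=='wg': d=load('wg');p=np.array([.4685,-.2547,.2437]);R=np.array([[0.996, 0.0896, -0.0045], [0.0896, -0.996, 0.0036], [-0.0041, -0.004, -1.0]])
    else:
        s=state();R=np.array(s['tcp_rot']);p=np.array(s['tcp_pos']);d=grab('wrist','wg2')
    t=(cloud(d)-p)@R
    q=t[255:346,285:366].reshape(-1,3);q=q[(q[:,2]>.163)&(q[:,2]<.1705)]
    print(len(q),cv2.minEnclosingCircle(q[:,:2].astype(np.float32)),np.median(q[:,2]))
    q=t[225:346,240:420].reshape(-1,3);q=q[(q[:,2]>.184)&(q[:,2]<.193)]
    print(len(q),cv2.minEnclosingCircle(q[:,:2].astype(np.float32)),np.median(q[:,2]))
E
```

```text
{'clock': 2.65, 'joints': [-0.7069, 0.3877, 1.7708, -0.0001, 0.9793, 0.7739], 'tcp_pos': [0.4702, -0.2559, 0.2495], 'tcp_rot': [[0.9959, 0.0899, 0.0029], [0.0899, -0.9959, -0.0026], [0.0026, 0.0028, -1.0]], 'wrist_force': [0.8207, -0.5869, 0.7079], 'grip_width': 0.0359}
4050 ((0.0008209816296584904, -0.0009194515878334641), 0.01811744086444378) 0.16730007579339284
4595 ((0.0007157752988860011, -0.0008974560187198222), 0.031004127115011215) 0.18919517662311314
4062 ((0.000831213197670877, -0.0010496294125914574), 0.018147382885217667) 0.1672800649564845
4585 ((0.0009195824386551976, -0.0009594870498403907), 0.0310357678681612) 0.1891882513083797
```

Request:
step_arm:
  series:
    - [-8.4,37,16,0.006,-0.065,0,-0.6]
    - [-8.4,37,16,0.006,-0.065,0,-0.6]
    - [-8.4,37,16,0.006,-0.065,0,-0.6]
    - [-8.4,37,16,0.006,-0.065,0,-0.6]
    - [-8.4,37,16,0.006,-0.065,0,-0.6]
    - [-8.4,37,16,0.006,-0.065,0,-0.6]
    - [-8.4,37,16,0.006,-0.065,0,-0.6]
    - [-8.4,37,16,0.005,-0.066,0,-0.6]

```text
clock: 3.5
tcp_pos: [0.4011, 0.0418, 0.3726]
tcp_rot: [[0.863, 0.089, 0.498], [0.076, -0.996, 0.046], [0.5, -0.001, -0.866]]
wrist_force: [1.3, -0.8, -1.5]
grip_width: 0.0364
```

```bash
python3 - <<'E'
from h import *
grab('wrist','wn0'); grab('wrist','wn1');st()
d=grab('wrist','wn');st()
E
```

```text
{'clock': 3.6, 'joints': [-0.2496, -0.1459, 2.1142, 0.2695, 0.6921, 1.0605], 'tcp_pos': [0.4003, 0.044, 0.3737], 'tcp_rot': [[0.8613, 0.0948, 0.4991], [0.0817, -0.9955, 0.0481], [0.5014, -0.0007, -0.8652]], 'wrist_force': [-0.7291, -0.8016, -3.0751], 'grip_width': 0.0361}
{'clock': 3.65, 'joints': [-0.2528, -0.1434, 2.1134, 0.2688, 0.6928, 1.0579], 'tcp_pos': [0.4009, 0.0425, 0.373], 'tcp_rot': [[0.8625, 0.0943, 0.4972], [0.0819, -0.9955, 0.0468], [0.4994, 0.0004, -0.8664]], 'wrist_force': [0.2453, 0.1084, -3.2467], 'grip_width': 0.0358}
```

View pics/wn.png

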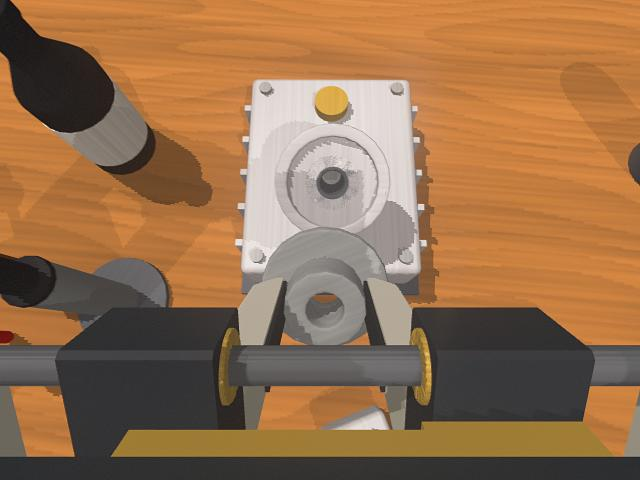

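```bash
cat > neck.py <<'E'
from h import *
# image taken at the moment of call begin: pair with state read just before
s=state();R=np.array(s['tcp_rot']);p=np.array(s['tcp_pos']);d=grab('wrist','wn')
c=cloud(d);t=(c-p)@R
u0,u1,v0,v1=270,395,115,245
q=t[v0:v1,u0:u1].reshape(-1,3);w=c[v0:v1,u0:u1].reshape(-1,3)
k=np.isfinite(q[:,0])&(w[:,2]>.1)&(q[:,2]>.22);q=q[k]
hh,e=np.histogram(q[:,2],bins=np.arange(.24,.36,.002));print([(round(e[i],3),int(hh[i])) for i in np.nonzero(hh>30)[0]])
np.save('q.npy',q)
n0=np.array([.0,0,-1])
# top layer: robust plane
z=np.sort(q[:,2]);top=q[q[:,2]<np.percentile(q[:,2],2)+.004]
m=top.mean(0);nn=np.linalg.svd(top-m)[2][2];nn*=-np.sign(nn[2]);print('rim n tool',nn,'world',R@nn,len(top))
print('rim circle tool',cv2.minEnclosingCircle(top[:,:2].astype(np.float32)),'z',np.median(top[:,2]))
(x,y),r=cv2.minEnclosingCircle(top[:,:2].astype(np.float32))
rc=p+R@np.array([x,y,np.median(top[:,2])]);print('rim c world',rc,'floor',rc-.005*R@nn)
print('floor z tool', np.median(q[(q[:,2]>np.median(top[:,2])+.003)&(q[:,2]<np.median(top[:,2])+.008)],axis=0))
st()
E
python3 neck.py
```

```text
[(np.float64(0.29), 605), (np.float64(0.292), 2791), (np.float64(0.294), 389), (np.float64(0.296), 4211), (np.float64(0.298), 1682)]
rim n tool [-3.14532564e-03 -6.30602189e-04 -9.99994855e-01] world [-0.49994    -0.04639856  0.86481626] 3698
rim circle tool ((0.04141993820667267, 0.0019361601443961263), 0.04199337586760521) z 0.2927376243337507
rim c world [0.58236943 0.05769853 0.14006774] floor [0.58486913 0.05793052 0.13574366]
floor z tool [0.04221252 0.00217634 0.29758584]
{'clock': 3.7, 'joints': [-0.2552, -0.1417, 2.1127, 0.2686, 0.6931, 1.0572], 'tcp_pos': [0.4015, 0.0414, 0.3726], 'tcp_rot': [[0.8633, 0.0926, 0.4961], [0.0805, -0.9957, 0.0458], [0.4982, 0.0004, -0.867]], 'wrist_force': [-0.0861, -0.4708, -1.8738], 'grip_width': 0.0361}
```

```bash
cat > rel.py <<'E'
from h import *
for k in range(2):
    s=state();R=np.array(s['tcp_rot']);p=np.array(s['tcp_pos']);d=grab('wrist','wn')
    t=(cloud(d)-p)@R
    q=t[220:346,240:420].reshape(-1,3);f=q[(q[:,2]>.185)&(q[:,2]<.193)]
    (bx,by),br=cv2.minEnclosingCircle(f[:,:2].astype(np.float32));bz=np.median(f[:,2])+.006
    q=t[115:245,270:395].reshape(-1,3);q=q[(q[:,2]>.27)&(q[:,2]<.31)]
    top=q[q[:,2]<np.percentile(q[:,2],2)+.0035];(x,y),r=cv2.minEnclosingCircle(top[:,:2].astype(np.float32));z=np.median(top[:,2])+.005
    m=top.mean(0);nn=np.linalg.svd(top-m)[2][2];nn*=-np.sign(nn[2])
    dt=np.array([x-bx,y-by,z-bz]);print('bush',bx,by,bz,br,'neck',x,y,z,r,'n',nn,'d tool',dt,'world mm',np.round(R@dt*1e3,1))
st()
E
python3 rel.py
```

```text
bush 0.0011761814821511507 -0.0008685205830261111 0.19503054490915925 0.030992498621344566 neck 0.04167645797133446 0.0005651076207868755 0.2971330481025358 0.04196789115667343 n [-3.39975609e-03 -1.17330532e-04 -9.99994214e-01] d tool [0.04050028 0.00143363 0.1021025 ] world mm [ 85.8   6.5 -68.3]
bush 0.0012999135069549084 -0.0007278111297637224 0.19504819982880178 0.031149599701166153 neck 0.04154101014137268 -0.00045563140884041786 0.29673975060397006 0.041996896266937256 n [-0.0039118   0.00151198 -0.99999121] d tool [0.0402411  0.00027218 0.10169155] world mm [ 85.2   7.5 -68.2]
{'clock': 3.8, 'joints': [-0.2582, -0.1397, 2.1116, 0.2687, 0.6932, 1.0573], 'tcp_pos': [0.4023, 0.0401, 0.3724], 'tcp_rot': [[0.864, 0.0896, 0.4954], [0.0777, -0.996, 0.0446], [0.4974, -0.0001, -0.8675]], 'wrist_force': [-0.0726, -0.733, -2.213], 'grip_width': 0.0363}
```

Request:
step_arm:
  series:
    - [0,0,0,0,0,0,-0.6]
    - [0,0,0,0,0,0,-0.6]
    - [0,0,0,0,0,0,-0.6]
    - [0,0,0,0,0,0,-0.6]
    - [0,0,0,0,0,0,-0.6]
    - [0,0,0,0,0,0,-0.6]
    - [0,0,0,0,0,0,-0.6]
    - [0,0,0,0,0,0,-0.6]

```text
clock: 4.6
tcp_pos: [0.4022, 0.0407, 0.3735]
tcp_rot: [[0.863, 0.09, 0.498], [0.078, -0.996, 0.045], [0.5, 0.0, -0.866]]
wrist_force: [0.7, -0.0, -2.3]
grip_width: 0.0359
```

```bash
python3 rel.py; python3 rel.py
```

```text
bush 0.0011623777681961656 -0.0009077144786715508 0.19500563354129685 0.030974017456173897 neck 0.04022551700472832 -0.0006057973369024694 0.2976332187311826 0.04197448492050171 n [-0.00148725  0.00201738 -0.99999686] d tool [0.03906314 0.00030192 0.10262759] world mm [ 84.8   7.4 -69.4]
bush 0.0012867696350440383 -0.0008933284552767873 0.19501353585051548 0.030947402119636536 neck 0.04022862762212753 -0.0006012680241838098 0.2976068852219861 0.04192141443490982 n [-0.00231112  0.00151917 -0.99999618] d tool [0.03894186 0.00029206 0.10259335] world mm [ 84.7   7.4 -69.4]
{'clock': 4.7, 'joints': [-0.2568, -0.1417, 2.1108, 0.2691, 0.6934, 1.0582], 'tcp_pos': [0.4022, 0.0407, 0.3735], 'tcp_rot': [[0.8627, 0.0901, 0.4977], [0.078, -0.9959, 0.045], [0.4997, -0.0, -0.8662]], 'wrist_force': [0.2519, 0.7069, -1.4165], 'grip_width': 0.0361}
bush 0.0012465936597436666 -0.0011457803193479776 0.19501260490419198 0.03106549382209778 neck 0.040271222591400146 -0.0005506080924533308 0.2975937374887312 0.04194904863834381 n [-0.00168576  0.00219822 -0.99999616] d tool [0.03902463 0.00059517 0.10258113] world mm [ 84.8   7.1 -69.4]
bush 0.0011883697006851435 -0.0009131450206041336 0.19502727323697583 0.030955320224165916 neck 0.04018385708332062 -0.0006481372402049601 0.2976100797971353 0.04207049682736397 n [-0.00220586  0.00139226 -0.9999966 ] d tool [0.03899549 0.00026501 0.10258281] world mm [ 84.7   7.4 -69.4]
{'clock': 4.8, 'joints': [-0.2568, -0.1417, 2.1108, 0.2691, 0.6934, 1.0582], 'tcp_pos': [0.4022, 0.0407, 0.3735], 'tcp_rot': [[0.8627, 0.0901, 0.4976], [0.078, -0.9959, 0.045], [0.4997, 0.0, -0.8662]], 'wrist_force': [-0.2329, -0.0987, -2.5032], 'grip_width': 0.036}
```

Request:
step_arm:
  series:
    - [17,1.5,9.8,0,0,0,-0.6]
    - [16.6,1.5,9.8,0,0,0,-0.6]
    - [14.1,1.3,-24.6,0,0,0,-0.6]
    - [14.1,1.2,-24.5,0,0,0,-0.6]
    - [14.1,1.3,-24.6,0,0,0,-0.6]
    - [0,0,0,0,0,0,-0.6]
    - [0,0,0,0,0,0,-0.6]
    - [0,0,0,0,0,0,-0.6]

```text
clock: 5.6
tcp_pos: [0.4782, 0.0474, 0.3205]
tcp_rot: [[0.862, 0.09, 0.499], [0.078, -0.996, 0.045], [0.501, 0.0, -0.865]]
wrist_force: [0.3, 0.3, -2.0]
grip_width: 0.036
```

```bash
python3 - <<'E'
from h import *
st()
a=grab('scene','s1');b=grab('side','d1');w=grab('wrist','w1');st()
A=cv2.resize(a['frame'][170:260,280:400,::-1],(400,300),interpolation=cv2.INTER_CUBIC)
B=cv2.resize(b['frame'][180:270,240:360,::-1],(400,300),interpolation=cv2.INTER_CUBIC)
cv2.imwrite('pics/m1.png',np.hstack([A,B]))
E
```

```text
{'clock': 5.6, 'joints': [-0.1871, 0.0843, 2.0465, 0.2792, 0.5195, 1.0852], 'tcp_pos': [0.4782, 0.0474, 0.3205], 'tcp_rot': [[0.8619, 0.09, 0.499], [0.0781, -0.9959, 0.0448], [0.501, 0.0004, -0.8654]], 'wrist_force': [0.2538, 0.3176, -1.9985], 'grip_width': 0.036}
{'clock': 5.75, 'joints': [-0.1872, 0.0838, 2.0467, 0.2794, 0.519, 1.085], 'tcp_pos': [0.4781, 0.0474, 0.3207], 'tcp_rot': [[0.8615, 0.0899, 0.4998], [0.0781, -0.996, 0.0446], [0.5017, 0.0006, -0.865]], 'wrist_force': [0.4748, 0.1597, -2.5928], 'grip_width': 0.036}
```

View pics/m1.png

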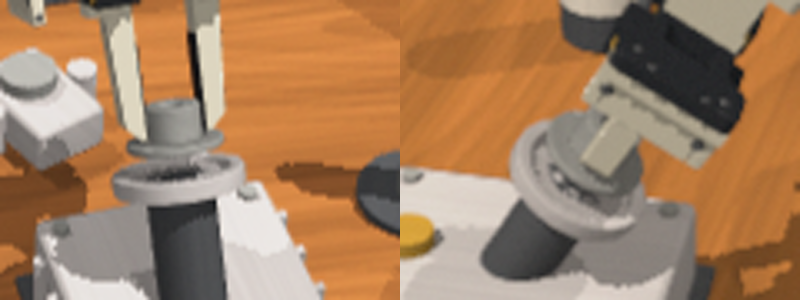

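View pics/w1.png

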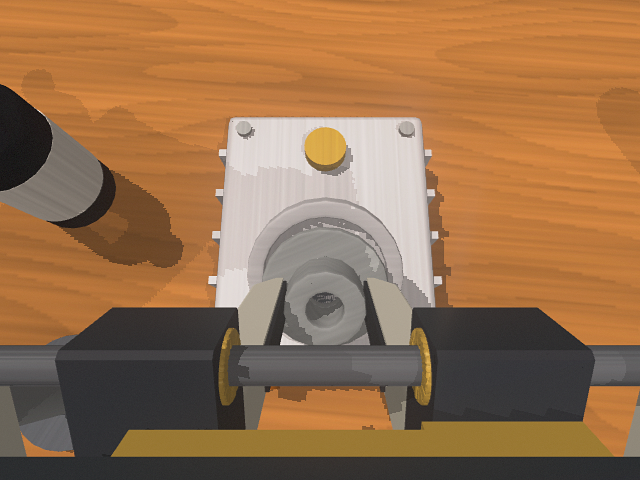

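```bash
cat > rel2.py <<'E'
from h import *
from scipy.optimize import least_squares
import sys
s=state();R=np.array(s['tcp_rot']);p=np.array(s['tcp_pos']);d=grab('wrist','w2')
t=(cloud(d)-p)@R
q=t[220:346,240:420].reshape(-1,3);f=q[(q[:,2]>.185)&(q[:,2]<.1925)]
(bx,by),br=cv2.minEnclosingCircle(f[:,:2].astype(np.float32));bz=np.median(f[:,2])+.006
q=t[190:306,240:410].reshape(-1,3);q=q[np.isfinite(q[:,0])&(q[:,2]>.196)&(q[:,2]<.24)]
hh,e=np.histogram(q[:,2],bins=np.arange(.196,.24,.001));print([(round(e[i],3),int(hh[i])) for i in np.nonzero(hh>30)[0]])
zr=e[np.argmax(hh[:25])]; zr=float(sys.argv[1]) if len(sys.argv)>1 else zr
top=q[abs(q[:,2]-zr)<.0025]
def res(c):
    r=np.hypot(top[:,0]-c[0],top[:,1]-c[1]); return np.maximum(r-.042,0)+np.maximum(.033-r,0)
o=least_squares(res,[bx,by]);z=np.median(top[:,2])+.005
print('bush',bx,by,bz,br,'neck',o.x,z,len(top),o.cost)
dt=np.array([*(o.x-[bx,by]),z-bz]);print('d tool mm',dt*1e3,'world',R@dt*1e3);st()
E
python3 rel2.py
```

```text
[(np.float64(0.207), 316), (np.float64(0.208), 1796), (np.float64(0.209), 1471), (np.float64(0.21), 332), (np.float64(0.211), 87), (np.float64(0.212), 164), (np.float64(0.213), 733), (np.float64(0.214), 437), (np.float64(0.215), 63)]
bush 0.0010622103000059724 -0.0009852279908955097 0.19501670463921347 0.03116927668452263 neck [-9.74359851e-05 -7.96585508e-04] 0.21389807610647957 3827 1.1103046563303757e-07
d tool mm [-1.15964629  0.18864248 18.88137147] world [  8.45415052   0.56279217 -16.91440681]
{'clock': 5.8, 'joints': [-0.1872, 0.084, 2.0469, 0.2794, 0.5188, 1.085], 'tcp_pos': [0.4781, 0.0474, 0.3206], 'tcp_rot': [[0.8616, 0.0898, 0.4995], [0.078, -0.996, 0.0446], [0.5015, 0.0006, -0.8652]], 'wrist_force': [-0.1035, 0.6746, -2.2032], 'grip_width': 0.0362}
```

Request:
step_arm:
  series:
    - [-0.8,-0.1,-0.5,0,0,0,-0.6]
    - [2.5,0.2,-4.3,0,0,0,-0.6]
    - [2,0.2,-3.5,0,0,0,-0.6]
    - [1,0.1,-1.7,0,0,0,-0.6]
    - [0.75,0.1,-1.3,0,0,0,-0.6]
    - [0.75,0.1,-1.3,0,0,0,-0.6]
    - [0,0,0,0,0,0,-0.6]
    - [0,0,0,0,0,0,-0.6]

```text
clock: 6.6
tcp_pos: [0.4843, 0.048, 0.3067]
tcp_rot: [[0.863, 0.09, 0.497], [0.078, -0.996, 0.045], [0.5, -0.0, -0.866]]
wrist_force: [-0.4, 0.5, -2.5]
grip_width: 0.0363
```

```bash
python3 rel2.py .1945;python3 rel2.py .198
python3 - <<'E'
from h import *
a=grab('scene','s2');b=grab('side','d2')
A=cv2.resize(a['frame'][170:260,280:400,::-1],(400,300),interpolation=cv2.INTER_CUBIC)
B=cv2.resize(b['frame'][180:270,240:360,::-1],(400,300),interpolation=cv2.INTER_CUBIC)
cv2.imwrite('pics/m2.png',np.hstack([A,B]))
E
```

```text
[(np.float64(0.196), 55), (np.float64(0.197), 377), (np.float64(0.198), 781), (np.float64(0.199), 251), (np.float64(0.2), 55), (np.float64(0.201), 39), (np.float64(0.202), 46), (np.float64(0.203), 41)]
bush 0.0032299277372658253 7.631260814378038e-06 0.19506110880978553 0.040297966450452805 neck [ 0.00122548 -0.00048264] 0.20170451389835822 55 1.8909549544826587e-05
d tool mm [-2.00444718 -0.4902736   6.64340509] world [ 1.53140561  0.63090507 -6.75646087]
{'clock': 6.65, 'joints': [-0.1824, 0.1165, 2.0509, 0.2928, 0.4848, 1.0727], 'tcp_pos': [0.4843, 0.0481, 0.3068], 'tcp_rot': [[0.8627, 0.09, 0.4976], [0.0779, -0.9959, 0.045], [0.4996, -0.0, -0.8663]], 'wrist_force': [-0.2541, 0.7075, -0.9056], 'grip_width': 0.0358}
[(np.float64(0.196), 81), (np.float64(0.197), 294), (np.float64(0.198), 780), (np.float64(0.199), 309), (np.float64(0.2), 59), (np.float64(0.201), 51), (np.float64(0.202), 35), (np.float64(0.203), 41)]
bush 0.00416896678507328 -0.0006864684983156621 0.19505508082541875 0.04014991596341133 neck [ 0.00337269 -0.00106976] 0.2034704254170741 1495 0.038369977976710504
d tool mm [-0.79627304 -0.38329607  8.41534459] world [ 3.46572191  0.69834749 -7.68765723]
{'clock': 6.7, 'joints': [-0.1824, 0.1164, 2.051, 0.2928, 0.4848, 1.0727], 'tcp_pos': [0.4843, 0.048, 0.3068], 'tcp_rot': [[0.8627, 0.09, 0.4977], [0.0779, -0.9959, 0.045], [0.4997, -0.0, -0.8662]], 'wrist_force': [0.1243, 0.3191, -2.2679], 'grip_width': 0.036}
```

View pics/m2.png

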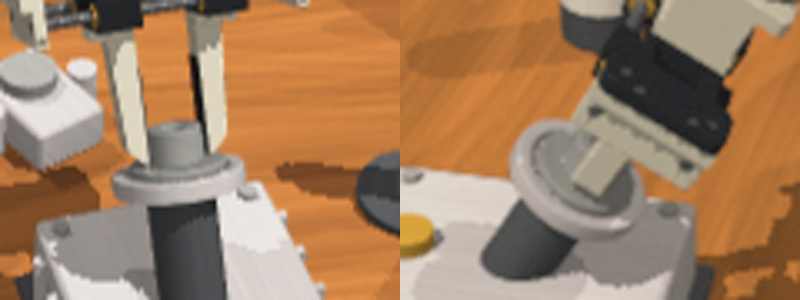

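View pics/w2.png

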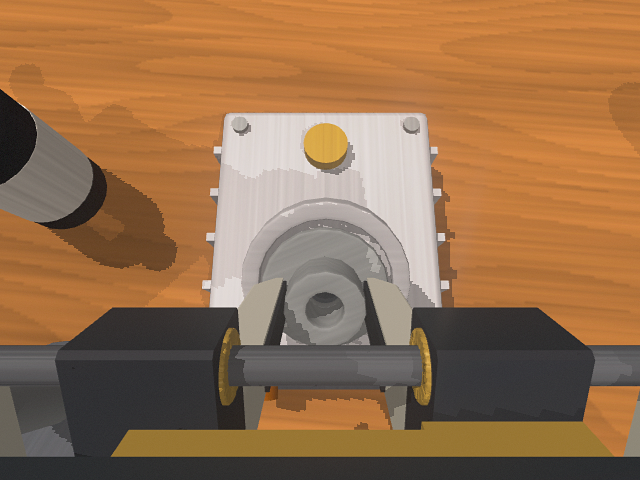

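```bash
cat > rel3.py <<'E'
from h import *
from scipy.optimize import least_squares
s=state();R=np.array(s['tcp_rot']);p=np.array(s['tcp_pos']);d=grab('wrist','w3')
t=(cloud(d)-p)@R
q=t[195:300,225:425].reshape(-1,3);q=q[np.isfinite(q[:,0])&(q[:,2]>.186)&(q[:,2]<.202)]
r=np.hypot(q[:,0]-.0012,q[:,1]+.001); q=q[(r>.0335)]
hh,e=np.histogram(q[:,2],bins=np.arange(.186,.202,.001));print([(round(e[i],3),int(hh[i])) for i in range(len(hh))])
zr=e[np.argmax(hh)]+.0005
top=q[abs(q[:,2]-zr)<.0018]
def res(c):
    r=np.hypot(top[:,0]-c[0],top[:,1]-c[1]); return np.maximum(r-.042,0)+np.maximum(.033-r,0)
# outer edge: per-angle max radius
ang=np.arctan2(top[:,1]+.001,top[:,0]-.0012);rr=np.hypot(top[:,0]-.0012,top[:,1]+.001)
ed=np.array([top[(ang>=a0)&(ang<a0+.1)][np.argmax(rr[(ang>=a0)&(ang<a0+.1)])][:2] for a0 in np.arange(-3.1,3.1,.1) if ((ang>=a0)&(ang<a0+.1)).sum()>8])
g=least_squares(lambda c:np.hypot(ed[:,0]-c[0],ed[:,1]-c[1])-.042,[0,0],loss='soft_l1',f_scale=.0005)
o=least_squares(res,g.x)
z=np.median(top[:,2])+.005
print('edge fit',g.x,'n',len(ed),'annulus',o.x,o.cost,'floor z',z,'remaining tool x',(g.x[0]-.0012)*1e3,'y',(g.x[1]+.00095)*1e3,'z',(z-.195)*1e3);st()
E
python3 rel3.py
```

```text
[(np.float64(0.186), 0), (np.float64(0.187), 0), (np.float64(0.188), 0), (np.float64(0.189), 0), (np.float64(0.19), 0), (np.float64(0.191), 20), (np.float64(0.192), 623), (np.float64(0.193), 2309), (np.float64(0.194), 1316), (np.float64(0.195), 214), (np.float64(0.196), 59), (np.float64(0.197), 33), (np.float64(0.198), 34), (np.float64(0.199), 33), (np.float64(0.2), 32), (np.float64(0.201), 28)]
edge fit [ 0.00176784 -0.00055409] n 34 annulus [ 0.00204456 -0.00072282] 8.981678628965315e-08 floor z 0.19868789822286195 remaining tool x 0.5678392515085552 y 0.3959141758060065 z 3.6878982228619464
{'clock': 6.85, 'joints': [-0.1825, 0.1164, 2.051, 0.2928, 0.4848, 1.0726], 'tcp_pos': [0.4843, 0.048, 0.3068], 'tcp_rot': [[0.8627, 0.0899, 0.4977], [0.0779, -0.996, 0.045], [0.4997, -0.0, -0.8662]], 'wrist_force': [-0.1633, 0.2826, -2.3052], 'grip_width': 0.0361}
```

Request:
step_arm:
  series:
    - [0.5,-0.2,0.3,0,0,0,-0.6]
    - [0.5,0.05,-0.87,0,0,0,-0.6]
    - [0.5,0.05,-0.87,0,0,0,-0.6]
    - [0.4,0.04,-0.7,0,0,0,-0.6]
    - [0.25,0,-0.45,0,0,0,-0.6]
    - [0.2,0,-0.35,0,0,0,-0.6]
    - [0,0,0,0,0,0,-0.6]
    - [0,0,0,0,0,0,-0.6]

```text
clock: 7.65
tcp_pos: [0.4865, 0.048, 0.3038]
tcp_rot: [[0.863, 0.09, 0.497], [0.078, -0.996, 0.045], [0.499, -0.0, -0.866]]
wrist_force: [-2.8, -1.2, 1.2]
grip_width: 0.036
```

```bash
python3 rel3.py
```

```text
[(np.float64(0.186), 0), (np.float64(0.187), 8), (np.float64(0.188), 293), (np.float64(0.189), 2053), (np.float64(0.19), 1850), (np.float64(0.191), 342), (np.float64(0.192), 58), (np.float64(0.193), 40), (np.float64(0.194), 37), (np.float64(0.195), 32), (np.float64(0.196), 32), (np.float64(0.197), 48), (np.float64(0.198), 32), (np.float64(0.199), 37), (np.float64(0.2), 15), (np.float64(0.201), 6)]
edge fit [ 0.00139595 -0.00077213] n 34 annulus [ 0.00172446 -0.00075043] 6.036349716913406e-09 floor z 0.1949430079790449 remaining tool x 0.19594888388845683 y 0.177868696946211 z -0.05699202095510447
{'clock': 7.7, 'joints': [-0.1815, 0.1249, 2.05, 0.2959, 0.4776, 1.0696], 'tcp_pos': [0.4865, 0.048, 0.3039], 'tcp_rot': [[0.8628, 0.09, 0.4974], [0.078, -0.9959, 0.045], [0.4995, -0.0, -0.8663]], 'wrist_force': [-3.056, -0.1102, 1.2134], 'grip_width': 0.036}
```

Request:
step_arm:
  series:
    - [0,0,0,0,0,0,-0.1]
    - [0,0,0,0,0,0,0.1]
    - [0,0,0,0,0,0,0.2]
    - [-1,0,1.7,0,0,0,0.2]
    - [-7.5,-0.7,13,0,0,0,0.2]
    - [-15,-1.4,26,0,0,0,0.2]
    - [-15,-1.4,26,0,0,0,0]
    - [-5,-0.5,8.7,0,0,0,0]

```text
clock: 8.5
tcp_pos: [0.4429, 0.0439, 0.3818]
tcp_rot: [[0.861, 0.09, 0.501], [0.078, -0.996, 0.044], [0.503, 0.001, -0.864]]
wrist_force: [0.1, 0.4, 0.1]
grip_width: 0.0475
```

```bash
python3 - <<'E'
from h import *
st()
w=grab('wrist','w4');a=grab('scene','s3');b=grab('side','d3')
A=cv2.resize(a['frame'][170:260,280:400,::-1],(400,300),interpolation=cv2.INTER_CUBIC)
B=cv2.resize(b['frame'][180:270,240:360,::-1],(400,300),interpolation=cv2.INTER_CUBIC)
C=w['frame'][:,:,::-1]; C=cv2.resize(C,(400,300))
cv2.imwrite('pics/m3.png',np.vstack([np.hstack([A,B]),np.hstack([C,C*0])]))
E
```

```text
{'clock': 8.5, 'joints': [-0.2165, -0.0657, 2.0248, 0.2394, 0.6894, 1.1171], 'tcp_pos': [0.4429, 0.0439, 0.3818], 'tcp_rot': [[0.8605, 0.0899, 0.5014], [0.0783, -0.996, 0.0441], [0.5033, 0.0013, -0.8641]], 'wrist_force': [0.1188, 0.3772, 0.1191], 'grip_width': 0.0475}
```

View pics/m3.png

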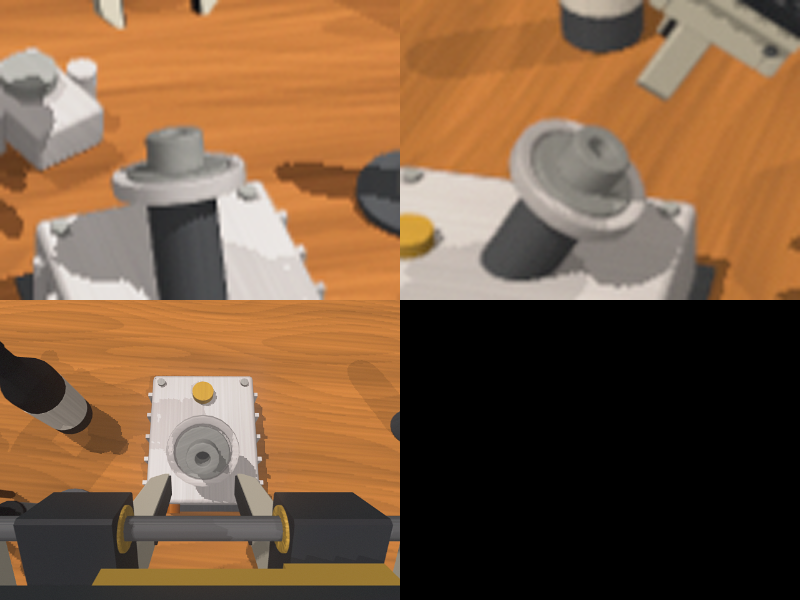

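```bash
cat > bushm.py <<'E'
from h import *
n=np.array([-.4977,-.045,.8662]);n/=np.linalg.norm(n)
R=np.c_[np.array([.8627,.078,.4997]),np.array([.09,-.9959,0]),-n]
F=np.array([.4865,.048,.3039])+.195*-n   # bush origin when seated at release (TCP frame)
def run():
    s=state();d=grab('wrist','w5'); t=(cloud(d)-F)@R
    t2=t[150:470].reshape(-1,3);
    near=np.hypot(t2[:,0],t2[:,1])<.06; q=t2[near&np.isfinite(t2[:,0])&(np.abs(t2[:,2])<.06)]
    hh,e=np.histogram(q[:,2],bins=np.arange(-.04,.01,.001));print([(round(e[i],3),int(hh[i])) for i in range(len(hh)) if hh[i]>150])
    for nm,z,lim in(('hub',-.028,.03),('flange',-.006,.045),('rim',-.005,.05)):
        k=q[np.abs(q[:,2]-z)<.002]; r=np.hypot(k[:,0],k[:,1])
        k=k[(r<lim)] if nm!='rim' else k[r>.0345]
        if nm=='flange': k=k[np.hypot(k[:,0],k[:,1])<.0325]
        print(nm,len(k),cv2.minEnclosingCircle(k[:,:2].astype(np.float32)),np.median(k[:,2]))
    st()
run()
E
python3 bushm.py
```

```text
[(np.float64(-0.029), 716), (np.float64(-0.028), 762), (np.float64(-0.027), 177), (np.float64(-0.008), 245), (np.float64(-0.007), 1608), (np.float64(-0.006), 2839), (np.float64(-0.005), 2012), (np.float64(-0.004), 545), (np.float64(-0.001), 296), (np.float64(0.0), 257)]
hub 1756 ((0.0012924636248499155, -0.001018238952383399), 0.017977243289351463) -0.0279470982190168
flange 3383 ((-2.9906515919719823e-05, 9.472687088418752e-05), 0.032499875873327255) -0.005967155364175957
rim 3212 ((0.0016602003015577793, -0.0008818667847663164), 0.04205358400940895) -0.004923099191716681
{'clock': 8.7, 'joints': [-0.2162, -0.0604, 2.0274, 0.24, 0.6863, 1.1166], 'tcp_pos': [0.4432, 0.044, 0.3786], 'tcp_rot': [[0.8629, 0.0897, 0.4973], [0.0776, -0.996, 0.045], [0.4994, -0.0002, -0.8664]], 'wrist_force': [0.1283, -0.2562, -1.143], 'grip_width': 0.0466}
```

```bash
python3 - <<'E'
from h import *
for t in('scene0','side0'):
    d=load(t);c=cloud(d);hsv=cv2.cvtColor(d['frame'],cv2.COLOR_RGB2HSV)
    m=(d['frame'][...,0]>150)&(d['frame'][...,1]<40)&(d['frame'][...,2]<40)
    q=c[m];q=q[np.isfinite(q[:,0])&(q[:,2]>.12)];print(t,'red',len(q),cv2.minEnclosingCircle(q[:,:2].astype(np.float32)))
d=load('side0');c=cloud(d)
q=c[290:330,294:320].reshape(-1,3);q=q[(q[:,2]>.126)&(q[:,2]<.175)&(q[:,1]<.29)];print('dip side',len(q),cv2.minEnclosingCircle(q[:,:2].astype(np.float32)))
q=c[275:380,175:230].reshape(-1,3);q=q[(q[:,2]>.03)&(q[:,2]<.1)];print('bottle',np.median(q,0),q.min(0),q.max(0))
E
```

```text
scene0 red 98 ((0.44858959317207336, 0.3621717691421509), 0.018345648422837257)
side0 red 430 ((0.44789040088653564, 0.3683760464191437), 0.018159959465265274)
dip side 514 ((0.49401065707206726, 0.2622610032558441), 0.018768545240163803)
bottle [0.65318688 0.32655251 0.06270071] [0.6292441  0.13803924 0.03003031] [0.72356083 0.33959597 0.09999966]
```

Request:
step_arm:
  series:
    - [0,15,15,-0.006,0.065,0,1]
    - [7,29,10,-0.006,0.065,0,1]
    - [8,29,6,-0.006,0.065,0,1]
    - [8,29,5,-0.006,0.065,0,1]
    - [8,29,5,-0.006,0.065,0,1]
    - [8,29,5,-0.006,0.065,0,1]
    - [7,29,5,-0.006,0.065,0,1]
    - [5,27,0,-0.005,0.066,0,1]

```text
clock: 9.5
tcp_pos: [0.4951, 0.2618, 0.4286]
tcp_rot: [[0.996, 0.091, -0.004], [0.091, -0.996, -0.001], [-0.004, 0.0, -1.0]]
wrist_force: [-0.5, 0.8, 0.5]
grip_width: 0.0927
```

```bash
python3 - <<'E'
from h import *
for k in range(3): d=grab('wrist','w6')
st()
E
```

```text
{'clock': 9.65, 'joints': [0.2866, 0.2635, 1.4727, 0.0003, 1.4091, 1.7645], 'tcp_pos': [0.495, 0.2614, 0.4274], 'tcp_rot': [[0.9957, 0.0927, -0.0036], [0.0927, -0.9957, -0.0008], [-0.0037, 0.0004, -1.0]], 'wrist_force': [0.1577, 0.0106, -0.4774], 'grip_width': 0.093}
```

View pics/w6.png

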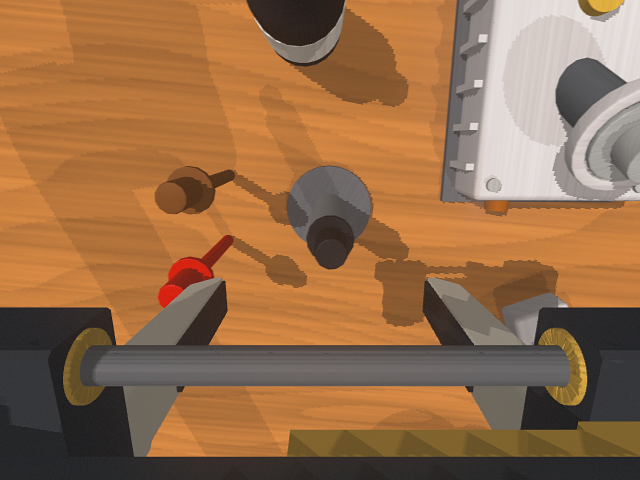

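```bash
cat > dip.py <<'E'
from h import *
s=state();R=np.array(s['tcp_rot']);p=np.array(s['tcp_pos']);d=grab('wrist','w7');c=cloud(d)[200:300,280:380].reshape(-1,3)
for nm,lo,hi in(('top',.168,.178),('collar',.133,.14)):
    q=c[(c[:,2]>lo)&(c[:,2]<hi)];(x,y),r=cv2.minEnclosingCircle(q[:,:2].astype(np.float32));z=np.median(q[:,2])
    print(nm,len(q),x,y,r,z,'tool',R.T@(np.array([x,y,z])-p))
st()
E
python3 dip.py
```

```text
top 837 0.49331286549568176 0.260360985994339 0.011021341197192669 0.1725558040080918 tool [-0.00082673  0.00079175  0.25484342]
collar 806 0.4934379756450653 0.26040443778038025 0.018049875274300575 0.13669269092480318 tool [-0.00056626  0.00074425  0.2907058 ]
{'clock': 9.7, 'joints': [0.2853, 0.2616, 1.4741, -0.0003, 1.4087, 1.7643], 'tcp_pos': [0.4946, 0.2605, 0.4278], 'tcp_rot': [[0.9958, 0.0917, -0.0026], [0.0917, -0.9958, -0.0011], [-0.0027, 0.0008, -1.0]], 'wrist_force': [0.5199, -0.515, 0.764], 'grip_width': 0.0927}
```

Request:
step_arm:
  series:
    - [-1.6,-1,-25,0,0,0,1]
    - [0,0,-25,0,0,0,1]
    - [0,0,-15,0,0,0,1]
    - [0,0,-10,0,0,0,1]
    - [0,0,0,0,0,0,1]
    - [0,0,0,0,0,0,1]
    - [0,0,0,0,0,0,1]
    - [0,0,0,0,0,0,1]

```text
clock: 10.5
tcp_pos: [0.4928, 0.259, 0.3562]
tcp_rot: [[0.996, 0.09, 0.002], [0.09, -0.996, 0.001], [0.002, -0.0, -1.0]]
wrist_force: [0.5, 0.3, -1.0]
grip_width: 0.0929
```

```bash
sed -i 's/\[200:300,280:380\]/[200:345,270:390]/' dip.py; python3 dip.py
```

```text
top 1609 0.4934873878955841 0.2602478265762329 0.011007437482476234 0.1725469393962077 tool [ 0.00038719 -0.0011139   0.1836666 ]
collar 1420 0.49351805448532104 0.26022276282310486 0.01794464886188507 0.1367303304205386 tool [ 0.00034452 -0.00106919  0.21948317]
{'clock': 10.55, 'joints': [0.2836, 0.307, 1.5921, 0.0001, 1.2408, 1.764], 'tcp_pos': [0.4928, 0.259, 0.356], 'tcp_rot': [[0.9959, 0.0902, 0.0016], [0.0902, -0.9959, 0.0005], [0.0017, -0.0004, -1.0]], 'wrist_force': [-0.2725, -0.2734, -0.9947], 'grip_width': 0.0931}
```

Request:
step_arm:
  series:
    - [-0.7,0,-15,0,0,0,0.6]
    - [0,0,-10,0,0,0,0.2]
    - [0,0,-6,0,0,0,0]
    - [0,0,0,0,0,0,-0.3]
    - [0,0,0,0,0,0,-0.9]
    - [0,0,0,0,0,0,-0.9]
    - [0,0,0,0,0,0,-0.9]
    - [0,0,0,0,0,0,-0.9]

```text
clock: 11.35
tcp_pos: [0.492, 0.259, 0.3246]
tcp_rot: [[0.996, 0.09, 0.001], [0.09, -0.996, 0.0], [0.001, -0.0, -1.0]]
wrist_force: [-0.3, -0.9, -0.7]
grip_width: 0.0335
```

Request:
step_arm:
  series:
    - [0,0,0,0,0,0,-0.9]
    - [0,0,0,0,0,0,-0.9]
    - [0,0,0,0,0,0,-0.9]
    - [0,0,0,0,0,0,-0.9]
    - [0,0,0,0,0,0,-0.9]
    - [0,0,0,0,0,0,-0.9]
    - [0,0,0,0,0,0,-0.9]
    - [0,0,0,0,0,0,-0.9]

```text
clock: 12.15
tcp_pos: [0.4919, 0.259, 0.3244]
tcp_rot: [[0.996, 0.09, 0.0], [0.09, -0.996, 0.0], [0.0, -0.0, -1.0]]
wrist_force: [-0.9, 1.1, 2.7]
grip_width: 0.021
```

```bash
python3 dip.py
```

```text
top 2992 0.5007752776145935 0.2586849629878998 0.023330634459853172 0.1725999250298452 tool [0.00875308 0.00116007 0.15177303]
collar 1260 0.5003803968429565 0.26090747117996216 0.01679251529276371 0.13668373658502633 tool [ 0.00854958 -0.00108114  0.18768965]
{'clock': 12.2, 'joints': [0.2839, 0.3353, 1.6353, 0.0002, 1.1707, 1.7644], 'tcp_pos': [0.4919, 0.259, 0.3244], 'tcp_rot': [[0.9959, 0.0901, 0.0002], [0.0901, -0.9959, 0.0003], [0.0003, -0.0003, -1.0]], 'wrist_force': [-0.3629, -0.456, 2.6903], 'grip_width': 0.0215}
```

View pics/w7.png

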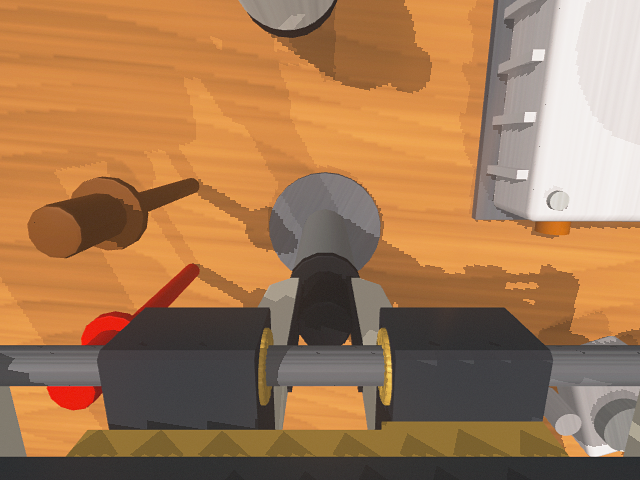

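Request:
step_arm:
  series:
    - [0,0,10,0,0,0,-0.9]
    - [0,0,25,0,0,0,-0.9]
    - [0,0,35,0,0,0,-0.9]
    - [0,0,35,0,0,0,-0.9]
    - [0,0,35,0,0,0,-0.9]
    - [0,0,20,0,0,0,-0.9]
    - [0,0,0,0,0,0,-0.9]
    - [0,0,0,0,0,0,-0.9]

```text
clock: 13.0
tcp_pos: [0.4917, 0.2589, 0.4837]
tcp_rot: [[0.996, 0.09, -0.0], [0.09, -0.996, -0.0], [-0.0, 0.0, -1.0]]
wrist_force: [-0.4, -0.1, -1.4]
grip_width: 0.0214
```

```bash
cat > dip2.py <<'E'
from h import *
s=state();R=np.array(s['tcp_rot']);p=np.array(s['tcp_pos']);d=grab('wrist','w8');
f=d['frame'].astype(int);t=((cloud(d)-p)@R)
m=np.zeros((480,640),bool);m[240:345,285:375]=1
q=t[m&np.isfinite(t[...,0])&(t[...,2]<.34)];hh,e=np.histogram(q[:,2],bins=np.arange(.13,.34,.002));print([(round(e[i],3),int(hh[i])) for i in range(len(hh)) if hh[i]>60])
for lo,hi in((.149,.1545),(.184,.1915)):
    k=q[(q[:,2]>lo)&(q[:,2]<hi)]
    if len(k)>20:print(len(k),cv2.minEnclosingCircle(k[:,:2].astype(np.float32)),k[:,:2].min(0),k[:,:2].max(0),np.median(k[:,2]))
st()
E
python3 dip2.py
```

```text
[(np.float64(0.13), 94), (np.float64(0.132), 81), (np.float64(0.134), 102), (np.float64(0.136), 89), (np.float64(0.138), 98), (np.float64(0.14), 90), (np.float64(0.142), 107), (np.float64(0.144), 118), (np.float64(0.146), 96), (np.float64(0.148), 105), (np.float64(0.15), 1435), (np.float64(0.152), 866), (np.float64(0.154), 216), (np.float64(0.156), 194), (np.float64(0.158), 187), (np.float64(0.16), 191), (np.float64(0.162), 171), (np.float64(0.164), 162), (np.float64(0.166), 175), (np.float64(0.168), 153), (np.float64(0.17), 154), (np.float64(0.172), 157), (np.float64(0.174), 159), (np.float64(0.176), 143), (np.float64(0.178), 142), (np.float64(0.18), 146), (np.float64(0.182), 110), (np.float64(0.184), 81), (np.float64(0.186), 775), (np.float64(0.188), 373), (np.float64(0.19), 74)]
2404 ((0.005665790755301714, 0.0011239303275942802), 0.017538050189614296) [-0.00716938 -0.01606002] [0.01237504 0.01825038] 0.15177924776392848
1285 ((0.00806532520800829, -0.0008912300691008568), 0.016579797491431236) [ 0.00304751 -0.0173621 ] [0.01919004 0.01559812] 0.18765919461729835
{'clock': 13.05, 'joints': [0.2839, 0.2302, 1.3837, 0.0001, 1.5301, 1.7644], 'tcp_pos': [0.4916, 0.2588, 0.4827], 'tcp_rot': [[0.9959, 0.0901, -0.0024], [0.0901, -0.9959, -0.0006], [-0.0024, 0.0004, -1.0]], 'wrist_force': [0.8465, -0.2201, -1.1295], 'grip_width': 0.0215}
```

View pics/w8.png

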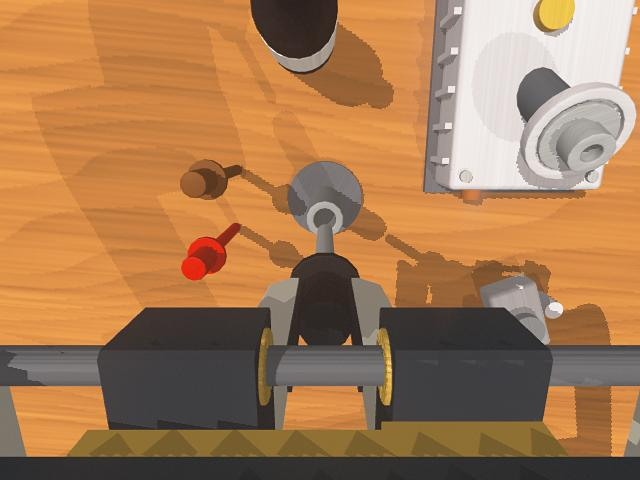

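Request:
step_arm:
  series:
    - [-12.8,-27.5,0,0.006,-0.065,0,-0.9]
    - [-12.8,-27.5,0,0.006,-0.065,0,-0.9]
    - [-12.8,-27.5,0,0.006,-0.065,0,-0.9]
    - [-12.8,-27.5,0,0.006,-0.065,0,-0.9]
    - [-12.8,-27.5,0,0.006,-0.065,0,-0.9]
    - [-12.8,-27.5,-4,0.006,-0.065,0,-0.9]
    - [-12.8,-27.5,-4,0.006,-0.065,0,-0.9]
    - [-12.6,-27.3,-4,0.005,-0.066,0,-0.9]

```text
clock: 13.85
tcp_pos: [0.3884, 0.0386, 0.47]
tcp_rot: [[0.863, 0.091, 0.497], [0.079, -0.996, 0.046], [0.499, -0.0, -0.867]]
wrist_force: [-0.1, 0.3, -1.3]
grip_width: 0.0215
```

Request:
step_arm:
  series:
    - [0,0,0,0,0,0,-0.9]
    - [0,0,0,0,0,0,-0.9]
    - [0,0,0,0,0,0,-0.9]
    - [0,0,0,0,0,0,-0.9]
    - [0,0,0,0,0,0,-0.9]
    - [0,0,0,0,0,0,-0.9]
    - [0,0,0,0,0,0,-0.9]
    - [0,0,0,0,0,0,-0.9]

```text
clock: 14.65
tcp_pos: [0.3897, 0.0394, 0.4722]
tcp_rot: [[0.863, 0.091, 0.497], [0.079, -0.996, 0.045], [0.499, 0.0, -0.866]]
wrist_force: [-0.2, 0.1, -1.4]
grip_width: 0.0218
```

```bash
cat > al.py <<'E'
from h import *
A=np.array([.4865,.048,.3039]);n=np.array([-.4977,-.045,.8662]);n/=np.linalg.norm(n)
s=state();R=np.array(s['tcp_rot']);p=np.array(s['tcp_pos'])
h=(p-A)@n; off=p-A-h*n
print('height over A mm',h*1e3,'to seat',h*1e3-27.4,'lateral off world mm',off*1e3,'tool',R.T@off*1e3)
tip=p+.3144*R[:,2]; print('tip lateral off tool mm',R.T@((tip-A)-((tip-A)@n)*n)*1e3,'axis err',np.cross(-R[:,2],n)*1e3)
f=np.array(s['wrist_force']);print('axial F',f@n)
st()
E
python3 al.py; python3 - <<'E'
from h import *
w=grab('wrist','w9');a=grab('scene','s4');b=grab('side','d4')
A=cv2.resize(a['frame'][140:260,260:420,::-1],(400,300),interpolation=cv2.INTER_CUBIC)
B=cv2.resize(b['frame'][140:260,220:380,::-1],(400,300),interpolation=cv2.INTER_CUBIC)
C=cv2.resize(w['frame'][150:450,120:520,::-1],(400,300))
cv2.imwrite('pics/m4.png',np.vstack([np.hstack([A,B]),np.hstack([C,C*0])]))
E
```

```text
height over A mm 194.31383459704722 to seat 166.9138345970472 lateral off world mm [-0.04224355  0.14254332 -0.01686696] tool [-3.36316127e-02 -1.45796157e-01  7.70834600e-05]
tip lateral off tool mm [-1.32135544e-01 -2.89299160e-01  1.73445246e-04] axis err [-0.36527932 -0.34799332 -0.2279603 ]
axial F -1.0760963198269466
{'clock': 14.65, 'joints': [-0.2727, -0.2564, 1.945, 0.2172, 0.9699, 1.128], 'tcp_pos': [0.3897, 0.0394, 0.4722], 'tcp_rot': [[0.8627, 0.091, 0.4974], [0.0788, -0.9959, 0.0454], [0.4995, 0.0, -0.8663]], 'wrist_force': [-0.2245, 0.0826, -1.367], 'grip_width': 0.0218}
```

View pics/m4.png

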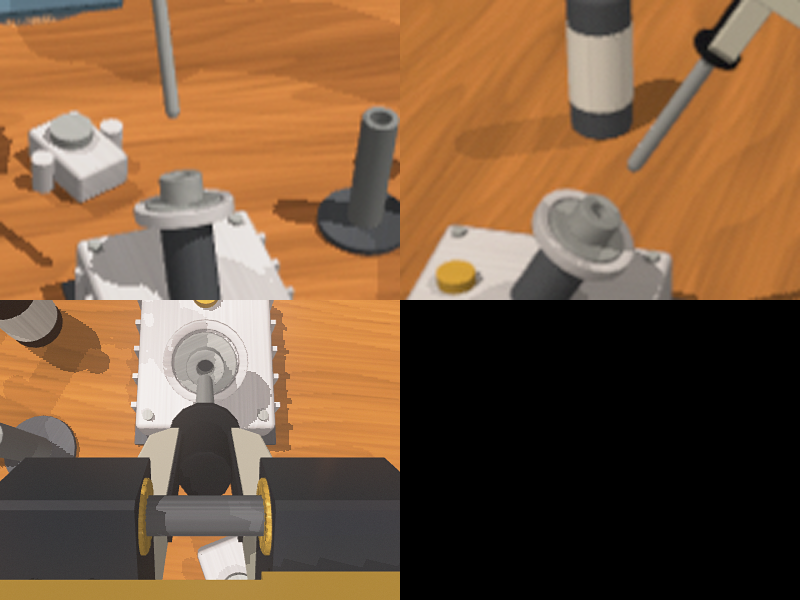

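Request:
step_arm:
  series:
    - [6.6,0.6,-11.5,0,0,0,-0.9]
    - [6.6,0.6,-11.5,0,0,0,-0.9]
    - [5,0.5,-8.7,0,0,0,-0.9]
    - [2.5,0.2,-4.3,0,0,0,-0.9]
    - [2.5,0.2,-4.3,0,0,0,-0.9]
    - [2.5,0.2,-4.3,0,0,0,-0.9]
    - [0,0,0,0,0,0,-0.9]
    - [0,0,0,0,0,0,-0.9]

```text
clock: 15.6
tcp_pos: [0.4154, 0.0415, 0.4278]
tcp_rot: [[0.863, 0.09, 0.498], [0.078, -0.996, 0.045], [0.5, 0.0, -0.866]]
wrist_force: [0.9, 0.5, -1.2]
grip_width: 0.0215
```

```bash
python3 al.py; python3 - <<'E'
from h import *
w=grab('wrist','w10');a=grab('scene','s5');b=grab('side','d5')
A=cv2.resize(a['frame'][140:260,260:420,::-1],(400,300),interpolation=cv2.INTER_CUBIC)
B=cv2.resize(b['frame'][140:260,220:380,::-1],(400,300),interpolation=cv2.INTER_CUBIC)
cv2.imwrite('pics/m5.png',np.hstack([A,B]))
E
```

```text
height over A mm 142.9542028744454 to seat 115.5542028744454 lateral off world mm [ 0.0612746  -0.09804619  0.03011347] tool [ 6.02141150e-02  1.03192603e-01 -6.23870578e-06]
tip lateral off tool mm [ 6.11031712e-02  8.36661763e-02 -5.02346477e-06] axis err [-0.05383083 -0.00205584 -0.03103685]
axial F -1.5132813128254403
{'clock': 15.6, 'joints': [-0.2435, -0.1687, 1.9908, 0.2231, 0.833, 1.1272], 'tcp_pos': [0.4154, 0.0415, 0.4278], 'tcp_rot': [[0.8626, 0.0905, 0.4977], [0.0784, -0.9959, 0.0451], [0.4997, 0.0002, -0.8662]], 'wrist_force': [0.8667, 0.5452, -1.2208], 'grip_width': 0.0215}
```

View pics/m5.png

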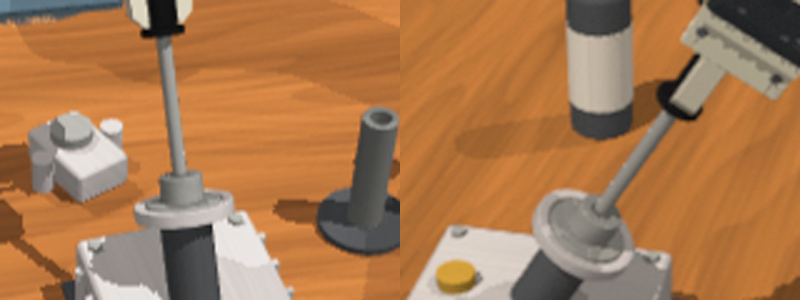

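Request:
step_arm:
  series:
    - [5,0.45,-8.66,0,0,0,-0.9]
    - [5,0.45,-8.66,0,0,0,-0.9]
    - [5,0.45,-8.66,0,0,0,-0.9]
    - [5,0.45,-8.66,0,0,0,-0.9]
    - [5,0.45,-8.66,0,0,0,-0.9]
    - [5,0.45,-8.66,0,0,0,-0.9]
    - [5,0.45,-8.66,0,0,0,-0.9]
    - [5,0.45,-8.66,0,0,0,-0.9]

```text
clock: 16.55
tcp_pos: [0.4558, 0.0451, 0.3575]
tcp_rot: [[0.863, 0.09, 0.497], [0.078, -0.996, 0.045], [0.499, 0.0, -0.866]]
wrist_force: [0.1, 0.1, -1.3]
grip_width: 0.0214
```

```bash
python3 al.py
```

```text
height over A mm 61.840710976834906 to seat 34.44071097683491 lateral off world mm [ 0.11210982 -0.08526294  0.05998641] tool [ 1.20000215e-01  9.50615428e-02 -5.22024651e-05]
tip lateral off tool mm [ 2.10824160e-02  4.72788569e-02 -1.38185034e-05] axis err [-0.10265915 -0.32525262 -0.07588297]
axial F -1.1513074741273137
{'clock': 16.55, 'joints': [-0.2053, -0.0092, 2.037, 0.2515, 0.6249, 1.1071], 'tcp_pos': [0.4558, 0.0451, 0.3575], 'tcp_rot': [[0.8628, 0.0905, 0.4974], [0.0784, -0.9959, 0.0451], [0.4994, 0.0001, -0.8663]], 'wrist_force': [0.0516, 0.0893, -1.2949], 'grip_width': 0.0214}
```

Now slowly to about 6 mm before the seat.

Request:
step_arm:
  series:
    - [2.5,0.22,-4.33,0,0,0,-0.9]
    - [2.5,0.22,-4.33,0,0,0,-0.9]
    - [2,0.18,-3.46,0,0,0,-0.9]
    - [2,0.18,-3.46,0,0,0,-0.9]
    - [2,0.18,-3.46,0,0,0,-0.9]
    - [1.5,0.13,-2.6,0,0,0,-0.9]
    - [1.5,0.13,-2.6,0,0,0,-0.9]
    - [0,0,0,0,0,0,-0.9]

```text
clock: 17.35
tcp_pos: [0.4695, 0.0463, 0.334]
tcp_rot: [[0.863, 0.09, 0.498], [0.078, -0.996, 0.045], [0.5, 0.0, -0.866]]
wrist_force: [0.1, 0.3, -1.1]
grip_width: 0.0215
```

```bash
python3 al.py
```

```text
height over A mm 34.583855300804245 to seat 7.183855300804247 lateral off world mm [ 0.22041003 -0.1585882   0.11840407] tool [ 2.36885220e-01  1.77864319e-01 -9.11411278e-06]
tip lateral off tool mm [ 2.32770189e-01  1.67234379e-01 -8.70085224e-06] axis err [-0.02798397 -0.01568254 -0.01689371]
axial F -1.0151969714876101
{'clock': 17.35, 'joints': [-0.1945, 0.0489, 2.045, 0.2682, 0.5583, 1.0932], 'tcp_pos': [0.4695, 0.0463, 0.334], 'tcp_rot': [[0.8626, 0.0903, 0.4977], [0.0783, -0.9959, 0.045], [0.4997, 0.0001, -0.8662]], 'wrist_force': [0.0825, 0.3289, -1.1075], 'grip_width': 0.0215}
```

```bash
python3 dip2.py; python3 - <<'E'
from h import *
w=load('w8');a=grab('scene','s6');b=grab('side','d6')
A=cv2.resize(a['frame'][140:260,260:420,::-1],(400,300),interpolation=cv2.INTER_CUBIC)
B=cv2.resize(b['frame'][140:260,220:380,::-1],(400,300),interpolation=cv2.INTER_CUBIC)
C=cv2.resize(w['frame'][150:450,120:520,::-1],(400,300))
cv2.imwrite('pics/m6.png',np.vstack([np.hstack([A,B]),np.hstack([C,C*0])]))
E
```

```text
[(np.float64(0.13), 89), (np.float64(0.132), 91), (np.float64(0.134), 92), (np.float64(0.136), 92), (np.float64(0.138), 96), (np.float64(0.14), 96), (np.float64(0.142), 107), (np.float64(0.144), 103), (np.float64(0.146), 106), (np.float64(0.148), 119), (np.float64(0.15), 1647), (np.float64(0.152), 656), (np.float64(0.154), 212), (np.float64(0.156), 195), (np.float64(0.158), 173), (np.float64(0.16), 190), (np.float64(0.162), 158), (np.float64(0.164), 183), (np.float64(0.166), 167), (np.float64(0.168), 152), (np.float64(0.17), 158), (np.float64(0.172), 160), (np.float64(0.174), 141), (np.float64(0.176), 158), (np.float64(0.178), 134), (np.float64(0.18), 136), (np.float64(0.182), 132), (np.float64(0.184), 71), (np.float64(0.186), 883), (np.float64(0.188), 257), (np.float64(0.19), 73), (np.float64(0.2), 102), (np.float64(0.202), 163), (np.float64(0.204), 66), (np.float64(0.206), 67), (np.float64(0.212), 65), (np.float64(0.222), 1071), (np.float64(0.224), 279)]
2430 ((0.0062328968197107315, 0.0010519693605601788), 0.01753493957221508) [-0.00641114 -0.01614064] [0.01292897 0.01822196] 0.15157154512154558
1273 ((0.008276262320578098, -0.0008899741806089878), 0.016475660726428032) [ 0.00350963 -0.01726425] [0.01968774 0.01556334] 0.1875010220472437
{'clock': 17.4, 'joints': [-0.1945, 0.0489, 2.045, 0.2681, 0.5585, 1.0933], 'tcp_pos': [0.4694, 0.0463, 0.3339], 'tcp_rot': [[0.8628, 0.0904, 0.4974], [0.0783, -0.9959, 0.0451], [0.4994, 0.0, -0.8664]], 'wrist_force': [-1.4647, -0.0993, -2.2561], 'grip_width': 0.0216}
```

View pics/m6.png

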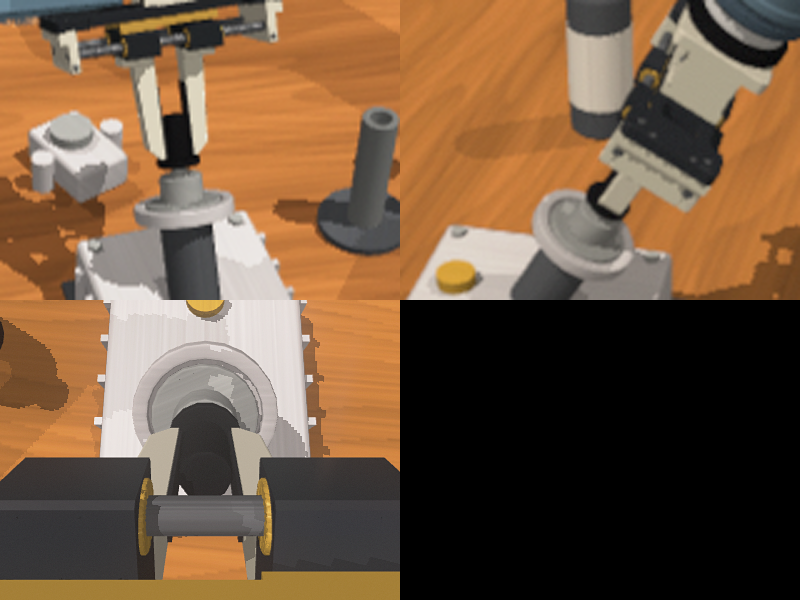

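Request:
step_arm:
  series:
    - [0.75,0.07,-1.3,0,0,0,-0.9]
    - [0.75,0.07,-1.3,0,0,0,-0.9]
    - [0.5,0.05,-0.87,0,0,0,-0.9]
    - [0.5,0.05,-0.87,0,0,0,-0.9]
    - [0.5,0.04,-0.87,0,0,0,-0.9]
    - [0.25,0.02,-0.43,0,0,0,-0.9]
    - [0.25,0.02,-0.43,0,0,0,-0.9]
    - [0.15,0,-0.26,0,0,0,-0.9]

```text
clock: 18.3
tcp_pos: [0.473, 0.0466, 0.3277]
tcp_rot: [[0.863, 0.09, 0.498], [0.078, -0.996, 0.045], [0.5, 0.0, -0.866]]
wrist_force: [-2.7, 0.1, 2.5]
grip_width: 0.0216
```

```bash
python3 al.py
```

```text
height over A mm 27.40443066295548 to seat 0.004430662955481779 lateral off world mm [ 0.18104848 -0.1186225   0.09786402] tool [ 1.95791389e-01  1.34510024e-01 -5.28672962e-05]
tip lateral off tool mm [ 1.45027082e-01  8.48314731e-02 -3.68209430e-05] axis err [-0.12171897 -0.17318176 -0.07893409]
axial F 3.5185646860318944
{'clock': 18.3, 'joints': [-0.1918, 0.0645, 2.0465, 0.2734, 0.5413, 1.0887], 'tcp_pos': [0.473, 0.0466, 0.3277], 'tcp_rot': [[0.8627, 0.0904, 0.4975], [0.0783, -0.9959, 0.0451], [0.4996, 0.0, -0.8663]], 'wrist_force': [-2.6664, 0.1422, 2.5375], 'grip_width': 0.0216}
```

Request:
step_arm:
  series:
    - [0.15,0,-0.26,0,0,0,-0.9]
    - [0.15,0,-0.26,0,0,0,-0.9]
    - [0,0,0,0,0,0,-0.9]
    - [0,0,0,0,0,0,-0.9]
    - [0,0,0,0,0,0,-0.9]
    - [0,0,0,0,0,0,-0.9]
    - [0,0,0,0,0,0,-0.9]
    - [0,0,0,0,0,0,-0.9]

```text
clock: 19.1
tcp_pos: [0.4733, 0.0466, 0.3272]
tcp_rot: [[0.863, 0.09, 0.497], [0.078, -0.996, 0.045], [0.5, 0.0, -0.866]]
wrist_force: [-2.0, 1.0, 1.8]
grip_width: 0.0215
```

```bash
python3 al.py
```

```text
height over A mm 26.81311064987667 to seat -0.5868893501233288 lateral off world mm [ 0.1592238  -0.15739197  0.08330991] tool [ 1.66661151e-01  1.71140437e-01 -6.27578943e-05]
tip lateral off tool mm [ 9.41597136e-02  1.26452532e-01 -3.96870680e-05] axis err [-0.101788   -0.24078929 -0.07099446]
axial F 2.5195217289732716
{'clock': 19.1, 'joints': [-0.1916, 0.0658, 2.0466, 0.2739, 0.54, 1.0883], 'tcp_pos': [0.4733, 0.0466, 0.3272], 'tcp_rot': [[0.8628, 0.0904, 0.4975], [0.0783, -0.9959, 0.0451], [0.4995, 0.0, -0.8663]], 'wrist_force': [-1.985, 0.9645, 1.8183], 'grip_width': 0.0215}
```

Not yet in contact with the collar; continue in small steps.

Request:
step_arm:
  series:
    - [0.2,0,-0.35,0,0,0,-0.9]
    - [0.2,0,-0.35,0,0,0,-0.9]
    - [0,0,0,0,0,0,-0.9]
    - [0,0,0,0,0,0,-0.9]
    - [0.2,0,-0.35,0,0,0,-0.9]
    - [0,0,0,0,0,0,-0.9]
    - [0,0,0,0,0,0,-0.9]
    - [0,0,0,0,0,0,-0.9]

```text
clock: 19.9
tcp_pos: [0.4735, 0.0467, 0.3269]
tcp_rot: [[0.862, 0.091, 0.498], [0.079, -0.996, 0.045], [0.5, 0.0, -0.866]]
wrist_force: [-11.1, -1.2, 11.0]
grip_width: 0.0218
```

```bash
python3 al.py; python3 dip2.py|tail -3|head -2;  python3 - <<'E'
from h import *
a=grab('scene','s7');b=grab('side','d7')
A=cv2.resize(a['frame'][170:230,290:370,::-1],(400,300),interpolation=cv2.INTER_CUBIC)
B=cv2.resize(b['frame'][190:250,260:340,::-1],(400,300),interpolation=cv2.INTER_CUBIC)
cv2.imwrite('pics/m7.png',np.hstack([A,B]))
E
```

```text
height over A mm 26.412442958521105 to seat -0.9875570414788939 lateral off world mm [ 0.16354782 -0.12782997  0.08733018] tool [1.74628678e-01 1.42196255e-01 3.80291056e-05]
tip lateral off tool mm [2.51217639e-01 1.32222160e-01 5.70028711e-05] axis err [-0.04949149  0.24009349 -0.01596364]
axial F 15.128888114698539
{'clock': 19.9, 'joints': [-0.1914, 0.0666, 2.0469, 0.2744, 0.5384, 1.0873], 'tcp_pos': [0.4735, 0.0467, 0.3269], 'tcp_rot': [[0.8625, 0.0908, 0.4979], [0.0789, -0.9959, 0.0451], [0.4999, 0.0004, -0.8661]], 'wrist_force': [-11.0871, -1.157, 11.0356], 'grip_width': 0.0218}
2429 ((0.006110794376581907, 0.0010609242599457502), 0.01760787144303322) [-0.00653697 -0.01616069] [0.01274992 0.01832646] 0.1515317706257807
1269 ((0.008182859979569912, -0.0008520698174834251), 0.016694366931915283) [ 0.00368747 -0.01742112] [0.01971227 0.01571698] 0.1874388945148529
```

View pics/m7.png

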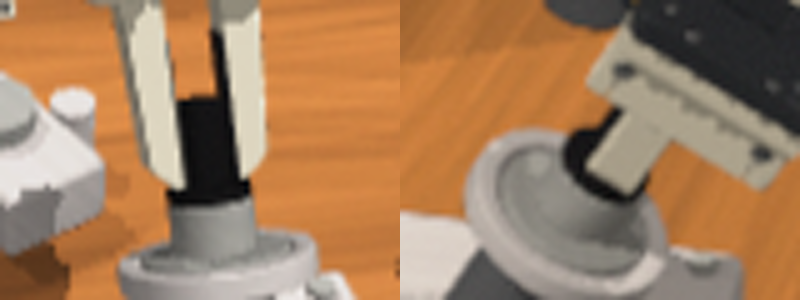

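Request:
step_arm:
  series:
    - [0.1,0,-0.17,0,0,0,-0.9]
    - [0,0,0,0,0,0,-0.9]
    - [0,0,0,0,0,0,-0.9]
    - [0,0,0,0,0,0,-0.9]
    - [0,0,0,0,0,0,-0.9]
    - [0,0,0,0,0,0,-0.9]
    - [0,0,0,0,0,0,-0.9]
    - [0,0,0,0,0,0,-0.9]

```text
clock: 20.85
tcp_pos: [0.4735, 0.0467, 0.3269]
tcp_rot: [[0.862, 0.091, 0.498], [0.079, -0.996, 0.045], [0.5, 0.001, -0.866]]
wrist_force: [-13.3, -1.2, 14.3]
grip_width: 0.0209
```

```bash
python3 al.py
```

```text
height over A mm 26.401830327339027 to seat -0.9981696726609712 lateral off world mm [ 0.16799053 -0.13450942  0.08953586] tool [1.79014502e-01 1.49278508e-01 7.02877637e-05]
tip lateral off tool mm [2.93906326e-01 1.59535626e-01 1.12607552e-04] axis err [-0.00509707  0.36649608  0.01611119]
axial F 19.06578532621038
{'clock': 20.85, 'joints': [-0.1914, 0.0666, 2.0469, 0.2744, 0.5383, 1.0871], 'tcp_pos': [0.4735, 0.0467, 0.3269], 'tcp_rot': [[0.8624, 0.0909, 0.498], [0.079, -0.9959, 0.045], [0.5, 0.0006, -0.866]], 'wrist_force': [-13.2972, -1.2068, 14.3082], 'grip_width': 0.0209}
```

Request:
step_arm:
  series:
    - [0.1,0,-0.24,0,0,0,-0.9]
    - [0,0,0,0,0,0,-0.9]
    - [0,0,0,0,0,0,-0.9]
    - [0,0,0,0,0,0,-0.9]
    - [0,0,0,0,0,0,-0.9]
    - [0,0,0,0,0,0,-0.9]
    - [0,0,0,0,0,0,-0.9]
    - [0,0,0,0,0,0,-0.9]

```text
clock: 21.65
tcp_pos: [0.4735, 0.0467, 0.3268]
tcp_rot: [[0.862, 0.091, 0.498], [0.079, -0.996, 0.045], [0.5, 0.001, -0.866]]
wrist_force: [-13.7, -1.6, 15.6]
grip_width: 0.0215
```

```bash
python3 al.py
```

```text
height over A mm 26.37427999060393 to seat -1.0257200093960677 lateral off world mm [ 0.13921439 -0.10202249  0.07468944] tool [1.49323039e-01 1.14325735e-01 7.42405888e-05]
tip lateral off tool mm [3.01486538e-01 1.19746382e-01 1.47978246e-04] axis err [-0.02921789  0.48333384  0.00832173]
axial F 20.410160793802984
{'clock': 21.65, 'joints': [-0.1913, 0.0666, 2.0471, 0.2746, 0.538, 1.0869], 'tcp_pos': [0.4735, 0.0467, 0.3268], 'tcp_rot': [[0.8623, 0.0911, 0.4981], [0.0792, -0.9958, 0.045], [0.5001, 0.0006, -0.8659]], 'wrist_force': [-13.6832, -1.5704, 15.6196], 'grip_width': 0.0215}
```

Request:
step_arm:
  series:
    - [0.1,0,-0.26,0,0,0,-0.9]
    - [0,0,0,0,0,0,-0.9]
    - [0,0,0,0,0,0,-0.9]
    - [0,0,0,0,0,0,-0.9]
    - [0,0,0,0,0,0,-0.9]
    - [0,0,0,0,0,0,-0.9]
    - [0,0,0,0,0,0,-0.9]
    - [0,0,0,0,0,0,-0.9]

```text
clock: 22.45
tcp_pos: [0.4735, 0.0467, 0.3268]
tcp_rot: [[0.862, 0.091, 0.498], [0.079, -0.996, 0.045], [0.5, 0.001, -0.866]]
wrist_force: [-17.8, -2.4, 17.8]
grip_width: 0.0212
```

```bash
python3 al.py
```

```text
height over A mm 26.36991273797072 to seat -1.03008726202928 lateral off world mm [ 0.14356622 -0.09983011  0.0773038 ] tool [1.54535967e-01 1.12569121e-01 1.28538651e-04]
tip lateral off tool mm [3.96067774e-01 1.39993839e-01 3.16483194e-04] axis err [0.00513156 0.77195088 0.04305215]
axial F 24.413854604665676
{'clock': 22.45, 'joints': [-0.1913, 0.0666, 2.0472, 0.2747, 0.5376, 1.0865], 'tcp_pos': [0.4735, 0.0467, 0.3268], 'tcp_rot': [[0.8622, 0.0912, 0.4984], [0.0794, -0.9958, 0.045], [0.5004, 0.0008, -0.8658]], 'wrist_force': [-17.83, -2.3955, 17.8163], 'grip_width': 0.0212}
```

Request:
step_arm:
  series:
    - [-0.3,0,0.7,0,0,0,-0.9]
    - [0,0,0,0,0,0,-0.4]
    - [0,0,0,0,0,0,-0.2]
    - [0,0,0,0,0,0,0]
    - [-0.5,0,0.9,0,0,0,0.1]
    - [-5,-0.5,8.7,0,0,0,0.2]
    - [-15,-1.4,26,0,0,0,0.2]
    - [-20,-1.8,34.6,0,0,0,0.2]

```text
clock: 23.25
tcp_pos: [0.4327, 0.0429, 0.3961]
tcp_rot: [[0.865, 0.09, 0.494], [0.078, -0.996, 0.046], [0.496, -0.001, -0.868]]
wrist_force: [1.1, -0.8, 0.7]
grip_width: 0.0554
```

Request:
step_arm:
  series:
    - [-15,-1.4,26,0,0,0,0.2]
    - [0,0,0,0,0,0,0.2]
    - [0,0,0,0,0,0,0.2]
    - [0,0,0,0,0,0,0.2]
    - [0,0,0,0,0,0,0.2]
    - [0,0,0,0,0,0,0.2]
    - [0,0,0,0,0,0,0.2]
    - [0,0,0,0,0,0,0.2]

```text
clock: 24.05
tcp_pos: [0.4186, 0.0416, 0.422]
tcp_rot: [[0.863, 0.091, 0.497], [0.078, -0.996, 0.045], [0.499, -0.0, -0.867]]
wrist_force: [-0.5, 0.4, 0.8]
grip_width: 0.056
```

```bash
python3 al.py; python3 - <<'E'
from h import *
w=grab('wrist','w11');a=grab('scene','s8');b=grab('side','d8')
A=cv2.resize(a['frame'][170:230,290:370,::-1],(400,300),interpolation=cv2.INTER_CUBIC)
B=cv2.resize(b['frame'][190:250,260:340,::-1],(400,300),interpolation=cv2.INTER_CUBIC)
C=cv2.resize(w['frame'][:,:,::-1],(400,300));D=cv2.resize(a['frame'][:,:,::-1],(400,300))
cv2.imwrite('pics/m8.png',np.vstack([np.hstack([A,B]),np.hstack([C,D])]))
An=np.array([.4865,.048,.3039]);n=np.array([-.4977,-.045,.8662]);n/=np.linalg.norm(n)
R=np.c_[np.array([.8627,.078,.4997]),np.array([.09,-.9959,0]),n];F=An-.195*n
t=((cloud(w)-F)@R).reshape(-1,3);t=t[np.isfinite(t[:,0])]
for nm,z,rl,rh in(('grip top',.070,0,.02),('collar top',.034,.011,.025),('flange',.006,.022,.0318),('rim',.005,.0345,.05)):
    r=np.hypot(t[:,0]-.0012,t[:,1]-.001*0+.001);k=t[(abs(t[:,2]-z)<.003)&(r>rl)&(r<rh)]
    if len(k): print(nm,len(k),cv2.minEnclosingCircle(k[:,:2].astype(np.float32)),np.median(k[:,2]))
for nm,i0,i1 in(('scene','scene0','s8'),('side','side0','d8')):
    df=np.abs(load(i0)['frame'].astype(int)-load(i1)['frame']).sum(-1)>90
    k,l,ss,ce=cv2.connectedComponentsWithStats(df.astype(np.uint8))
    print(nm,[ss[i].tolist() for i in range(1,k) if ss[i,4]>60])
E
```

```text
height over A mm 136.35539128595195 to seat 108.95539128595195 lateral off world mm [-0.07194718 -0.30842264 -0.05736219] tool [-1.14864209e-01  3.00661863e-01 -1.00664691e-05]
tip lateral off tool mm [-0.47772843  0.15150758  0.00047949] axis err [-0.30506548 -1.18656032 -0.23692716]
axial F 0.9015931779320344
{'clock': 24.05, 'joints': [-0.2408, -0.1566, 1.9957, 0.2248, 0.817, 1.1258], 'tcp_pos': [0.4186, 0.0416, 0.422], 'tcp_rot': [[0.8632, 0.0905, 0.4967], [0.0783, -0.9959, 0.0454], [0.4987, -0.0003, -0.8668]], 'wrist_force': [-0.5082, 0.4051, 0.7699], 'grip_width': 0.056}
grip top 782 ((-0.0008069478790275753, -0.000893851276487112), 0.011063075624406338) 0.06999211733964167
collar top 636 ((-0.0007836097502149642, -0.0010819461895152926), 0.01793087273836136) 0.034078091399332856
flange 1628 ((0.0012385968584567308, -0.001175631652586162), 0.030960023403167725) 0.005990298570226612
rim 2375 ((0.0019693223293870687, -0.0011393176391720772), 0.04197917878627777) 0.004947332538069501
scene [[0, 0, 93, 127, 4409], [234, 0, 134, 152, 7241], [301, 0, 16, 35, 230], [315, 0, 14, 25, 203], [230, 45, 13, 34, 275], [71, 81, 14, 33, 262], [0, 83, 283, 154, 14326], [285, 106, 40, 50, 869], [234, 132, 39, 15, 395], [404, 169, 17, 23, 265], [272, 187, 16, 24, 175], [318, 189, 23, 36, 432], [362, 218, 15, 10, 69], [296, 232, 31, 25, 411], [172, 235, 29, 24, 497], [277, 245, 13, 7, 63]]
side [[325, 0, 183, 193, 10761], [507, 0, 19, 21, 291], [599, 0, 41, 11, 263], [371, 24, 254, 290, 25751], [490, 40, 13, 22, 174], [613, 179, 27, 9, 143], [369, 201, 25, 20, 358], [621, 205, 19, 15, 98], [277, 207, 40, 39, 733], [337, 262, 14, 9, 63], [554, 266, 23, 7, 101], [562, 271, 78, 60, 756], [295, 294, 21, 31, 499], [562, 330, 78, 43, 1397], [331, 337, 17, 15, 90], [559, 359, 81, 42, 2046]]
```

View pics/m8.png

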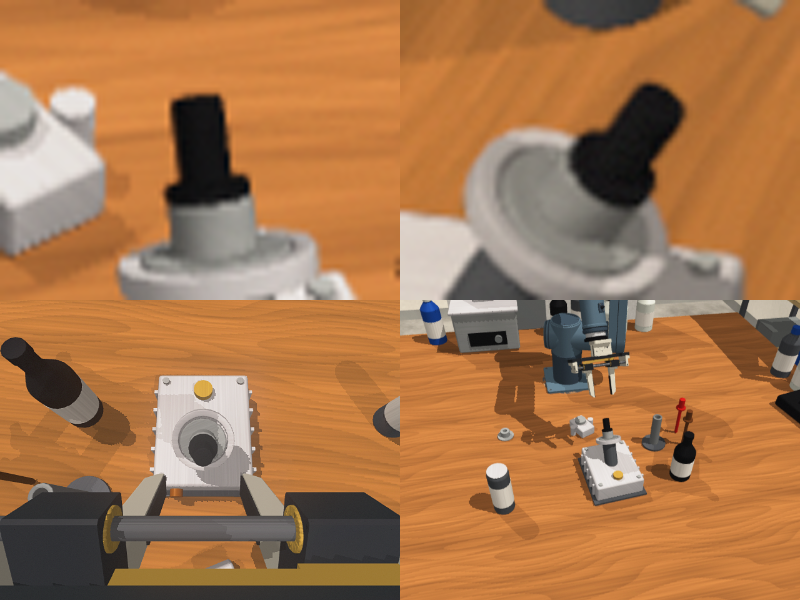

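```bash
python3 - <<'E'
from h import *
for a,bx in(('scene0',(268,315,182,222)),('s8',(268,315,182,222)),('side0',(378,432,258,310)),('d8',(378,432,258,310))):
    c=cloud(load(a));u0,u1,v0,v1=bx;p=c[v0:v1,u0:u1].reshape(-1,3);p=p[(p[:,2]>.01)&(p[:,2]<.06)]
    print(a,cv2.minAreaRect(p[:,:2].astype(np.float32)))
E
```

```text
scene0 ((0.3713507652282715, 0.0007764101028442383), (0.09185687452554703, 0.10647038370370865), 85.92803192138672)
s8 ((0.37373822927474976, 0.0005869828164577484), (0.09185915440320969, 0.10151609778404236), 85.825439453125)
side0 ((0.36878275871276855, 0.007142864167690277), (0.08996066451072693, 0.10555100440979004), 26.129436492919922)
d8 ((0.3695305585861206, 0.005610473453998566), (0.08968208730220795, 0.10811392217874527), 25.42919921875)
```

```bash
python3 -c "
from h import *
st();print(close_job())"
```

```text
{'clock': 24.2, 'joints': [-0.2409, -0.1573, 1.9955, 0.2247, 0.8171, 1.1258], 'tcp_pos': [0.4185, 0.0415, 0.4223], 'tcp_rot': [[0.8628, 0.0905, 0.4973], [0.0784, -0.9959, 0.0452], [0.4994, 0.0, -0.8664]], 'wrist_force': [0.4404, -0.0055, -0.0633], 'grip_width': 0.0561}
the job is handed in; nothing more can be done
None
```

I set the farther of the two bushes into the neck's recess, hub outwards, and released it. I then pushed the black dipstick through it until its collar sat on the bush. I held it at about 19–24 N along the neck's axis for over 2 s, let go and backed off about 110 mm. The job was handed in at 24.2 s.

**Last checks:**
- **Bush:** the flange top is 6.0 mm above the recess floor, as it should be when flat, and it sits about 0.7 mm off the rim's centre.
- **Dipstick:** the collar top is at 34.1 mm (34 mm expected). It settled about 2 mm sideways down the slope within the hole's clearance when released, and its collar still sits flat.
- **Bystanders:** the caliper's position matches its start within measuring noise. The before/after pictures showed no change at the bottle or the can.

**Not quite as expected:**
- **Plunger:** I felt it only as about 3–4 N near the end. It read near zero when I paused 7 mm short of the seat, although the tip should already have been on it.
- **Seat depth:** the seat came about 1 mm deeper than my tool-position estimate. The camera checks agreed with the given sizes.
- **Forces:** they were read at the end of each call, not continuously. None of those readings came near the limits.

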